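# Mount a foil roll on its dispenser spindle

## Robot

A 6-joint arm with a two-finger parallel gripper is mounted at the origin on a cart in front of the work surface, level with it; the furniture and walls round the work are solid. World frame = base frame: x ahead of the robot, y to its left, z up, the work surface at z = 0. Lengths are in mm, angles in rad, forces in N, time in s.
With the tool pointing down it reaches from about 350 to 850 mm from the base axis. Payload 8.1 kg.
Tool frame: the origin (TCP) lies between the finger pads; the fingertips stand 11 mm ahead of it and the grasp point (between the pads) lies 8 mm behind it (arm.tip_reach is the distance from the TCP to the fingertips, in mm); y points along the fingers, x is the direction in which the jaws open and shut, and the axes are right-handed (so a half turn about y gives the same grasp; the last joint's range is limited). The gripper opens to 93 mm and grips with 3 to 60 N. Pads are 15 mm wide; open, the fingers measure 128 mm over their backs; the gripper's body (75 mm by 188 mm) begins 65 mm behind the grasp point.
Start: joints at [-1.215, 0.13, 1.488, -0, 1.523, -0.085], TCP at [256.018, -542.642, 202.135] pointing down, gripper open.
Joint ranges: [-2.96, 2.96], [-0.89, 2.26], [0.02, 2.5], [-1.34, 4.48], [0, 2.73], [-2.66, 2.66]. Speed limits (rad/s): [2.39, 2.39, 2.79, 3.14, 3.14, 3.14].

## Interface

Orientations are given as [roll, pitch, yaw] about the fixed x, y, z axes, in that order (R = Rz(yaw) Ry(pitch) Rx(roll)).
In Python, from station import readout, capture, camera_params, arm gives the robot as it stands.
- The arm moves only by the shell command python3 -m jog 'ROWS'. ROWS is JSON, a list of rows, each a list of 5 numbers: the shift along the tool's x, y, z in m, then the turn about the tool's y in degrees, then the finger opening in m, from 0 to 0.093. A call has 1 to 20 rows; each row shifts and turns the pose as measured when the row begins, along the tool's axes as they then stand; what a row does not reach is not made up. A row lasts 1/12 s, in which the tool goes at most 41.7 mm and 7.16 degrees, less where a joint would pass 70% of its speed; a pose out of reach is approached as far as the arm can. A call is refused whole if a number of a shift passes 0.0417 or a number of a turn 7.16, either way. A call with a gripper value outside its range is refused whole. The fingers move at their own pace and stop on an object; the grip force is fixed at half the most. Time passes only in rows, so rows that do not move let the fingers close. It gives the time, the measured TCP pose, the force and the opening at its end, in the units of the state.
- readout.get_state(): the state, without advancing time (a new reading comes with each control period).
- capture(name): name is "scene" or "side" or "wrist"; returns (picture, depth): 384x512x3 uint8, red, green, blue; 384x512 float32, mm along the optical axis (not along the pixel's ray), 0 where there is no reading.
- camera_params(name): a dict with "fx", "fy", "cx", "cy" (pixels), "k1" (the pictures are not rectified: a ray, as slopes to the right and down, at radius r is drawn at 1 + k1 r^2 times it, then the intrinsics apply), "world_from_camera" (4x4, takes a point from camera to world coordinates); the wrist camera has in their place "tool_from_camera" (4x4, takes a point from camera to tool coordinates, whose origin is the TCP and whose axes are the tool frame's). Camera axes: x right, y down, z forward; pixel columns grow to the right and rows downward; lengths in mm; the calibration is good to about 2 mm. A picture is of the moment at which its call begins: read the wrist's pose just before it. camera_params takes no time and is no camera call.
- arm.close_job(): hands the job in, once; it reports no verdict.
The state is a dict: "time_s": time; "joint_positions": joint angles; "joint_vel": joint speeds; "effort": joint torques, N m; "eef_pos": TCP position; "tcp_rot": TCP orientation; "contact_force": force on the tool from outside, world axes, zero at the start; "wrist_torque": the same for the moment, N m; "finger_gap": finger opening in mm.
Only numpy, scipy, OpenCV 4.12 (cv2) and the standard library are available. Lean on these libraries where they do the work, as an engineer would, in place of code of your own. Each camera call takes 0.05 s, during which the arm holds its last target.

## Task

Load the foil dispenser: lay the roll of foil in the bed between the dispenser's two side plates, then thread the spindle through one side plate, the roll's core and the other side plate, until its teal handle is up against the side plate. Either side will do. Let go of it, and do not knock over or push away the jar, the carton or the bottle standing around.

Things in the scene. Friction and masses are not known exactly. Their poses are not given: they have to be found in the camera images.
- dispenser: White foil dispenser, fixed; place and yaw vary. Origin: centre of its underside. Base 96 (x) x 132 (y) x 12 mm. Two upright side plates 62 mm wide (x), inner faces at y = -54 and +54 mm, outer faces at -62 and +62 mm, top at z = 84 mm. Each has a 20 mm through hole at x = 0, z = 62 mm. Low steel tear bar at x = -43 mm, top at z = 25 mm.
- ring_right (a point): Centre of the outer face of the teal ring round the hole of the side plate at the dispenser's -y side; the ring (22 mm bore, 32 mm outside) stands 3 mm out from the plate, to y = -65 mm.
- ring_left (a point): The same for the teal ring at the dispenser's +y side, at y = +65 mm.
- bed (a point): Middle of the flat bed between the side plates, 32 mm above the worktop. Two low rails along y bound it at its front and back (inner faces at x = -20 and +20 mm, outer at +-24 mm, top 6 mm above the bed). The roll, lying in it on a flat of its flanges, is centred by the rails, its bore in line with the holes.
- dispenser_axis (a point): The point midway between the two side plates on the line of their holes: 62 mm above the dispenser's origin. Its y axis runs along the line of the holes.
- foil_roll: Silver roll of hair foil, 56 mm diameter, rigid, 0.11 to 0.22 kg, with thin black octagonal end flanges, 60 mm across flats, on one flat of which it lies, so that it does not roll. Length 90 mm, through bore 28 mm. Its y axis runs along the roll; both ends are alike. Origin: at mid-length, 30 mm below the roll's axis (on the worktop at the start).
- roll_center (a point): Centre of the foil roll: on its axis at mid-length.
- spindle: Steel rod, 12 mm thick, 150 mm long, tapered tip, sticking out along +y from a flat teal handle 16 (x) x 40 (y) x 32 mm (z). 0.15 kg, balance point 12 mm from the handle's centre towards the rod. It lies on the handle, rod level. Origin: centre of the handle's underside; rod axis 16 mm above it, from the handle's end face at y = 20 mm. Left in the dispenser it sags a few degrees: fine.
- spindle_mid (a point): Point on the rod's axis 65 mm from the handle's end face. It coincides with point dispenser_axis along the line of the holes when the handle touches the side plate's ring, from whichever side.
- spindle_tip (a point): Tip of the rod, on its axis, 150 mm from the handle's end face.
- jar: Bystander: black and white lidded cream jar, 72 mm diameter, 86 mm high. Origin: centre of its underside.
- carton: Bystander: flat white and blue carton, 95 x 60 x 24 mm. Origin: centre of its underside.
- bottle: Bystander: white squeeze bottle with a blue pointed cap, 38 mm diameter, 130 mm high. Origin: centre of its underside.

How it is judged (in metres and radians):
On the way:
1. the foil roll lies in the bed between the side plates, in line with the holes (distance between roll_center and dispenser_axis below 0.015 m and angle between the y axis of foil_roll and the y axis of dispenser, either way round below 0.15 rad), for 0.2 s.
At the end, for the whole second after the job is handed in: The roll lies in the bed (centre within 15 mm of the holes' midpoint, axis within 0.15 rad); the spindle runs through both plates and the core (within 0.15 rad of the line of the holes, 9 mm across it, handle within 12 mm of touching the ring); both at rest (all of step 1 and x of spindle_mid in the frame of dispenser_axis between -0.009 and 0.009 m and y of spindle_mid in the frame of dispenser_axis between -0.012 and 0.012 m and z of spindle_mid in the frame of dispenser_axis between -0.009 and 0.009 m and angle between the y axis of spindle and the y axis of dispenser, either way round below 0.15 rad and linear speed of each of foil_roll, spindle below 0.02 m/s).
It fails at once if a bystander (jar, carton, bottle) is moved more than 30 mm or tipped over (distance of any of jar, carton, bottle from where it was at the start of the episode above 0.03 m or angle between any of jar, carton, bottle's own z axis and vertical above 0.5 rad).
It also fails if it takes over 56 s, if anything falls off the work surface, if the arm or the gripper's body presses on something with over 40 N, if the wrist force passes 120 N, or if a joint passes its speed limit or range.

## Working session

There is one attempt and no reset: what is moved stays moved. The work goes in short steps, Python scripts to look and compute and a shell command to move; the robot and the scene stay as the last step left them, time stands still between calls to the robot, and variables do not carry over. Pictures are saved under pics/ and viewed, and the job is handed in when it is done.

```bash
ls; mkdir -p pics
python3 - <<'E'
from station import readout, capture, camera_params, arm
import cv2
print(readout.get_state())
for n in ("scene","side","wrist"):
    p,d=capture(n); cv2.imwrite(f"pics/{n}0.png",p[:,:,::-1]); print(n,camera_params(n))
    import numpy as np; np.save(f"pics/{n}0d.npy",d); np.save(f"pics/{n}0p.npy",p)
E
```

```text
pics
{'time_s': 0.0, 'joint_positions': array([-1.21539593e+00,  1.31150055e-01,  1.48926808e+00, -4.10883982e-05,
        1.52301428e+00, -8.54177391e-02]), 'joint_vel': array([-4.67010945e-05, -2.37914109e-04,  1.15574004e-03, -1.26867562e-03,
       -9.70893484e-04, -5.69960987e-04]), 'effort': array([ 3.06842790e-03, -5.59850693e+01, -4.91750371e+01,  7.72718084e-02,
        3.56872589e-02, -1.35729683e-04]), 'eef_pos': array([ 255.79294792, -542.07605484,  201.10027722]), 'tcp_rot': array([-1.57068026,  0.00183655, -1.12997609]), 'contact_force': array([-0.13452991, -0.31651625,  0.50371049]), 'wrist_torque': array([-0.01796306,  0.04811782,  0.00448545]), 'finger_gap': 92.89753573892439}
scene {'fx': 389.418988832594, 'fy': 389.418988832594, 'cx': 261.2117207801316, 'cy': 184.31209732053375, 'k1': -0.004185953022047146, 'world_from_camera': array([[-8.70830577e-01, -3.34155912e-01,  3.60546713e-01,
         1.08652723e+02],
       [-4.91210451e-01,  6.20061113e-01, -6.11748730e-01,
         8.80056158e+02],
       [-1.91415411e-02, -7.09833813e-01, -7.04109053e-01,
         8.7
[... 399 characters left out ...]
1,
        -7.00981726e+02],
       [ 2.19120061e-02, -8.72785560e-01, -4.87611762e-01,
         5.36422961e+02],
       [ 0.00000000e+00,  0.00000000e+00,  0.00000000e+00,
         1.00000000e+00]])}
wrist {'fx': 279.46114741254775, 'fy': 279.46114741254775, 'cx': 254.1241987529366, 'cy': 192.01912271530765, 'k1': 0.007415747166148145, 'tool_from_camera': array([[ 9.99999246e-01, -1.15667145e-03,  4.12190640e-04,
         8.43505360e-01],
       [-7.15031228e-04, -2.75623745e-01,  9.61265333e-01,
        -1.82398398e+02],
       [-9.98258639e-04, -9.61264903e-01, -2.75624364e-01,
         7.63032465e+01],
       [ 0.00000000e+00,  0.00000000e+00,  0.00000000e+00,
         1.00000000e+00]])}
```

View pics/scene0.png

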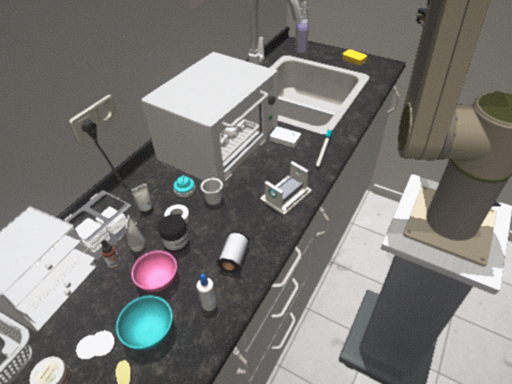

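View pics/side0.png

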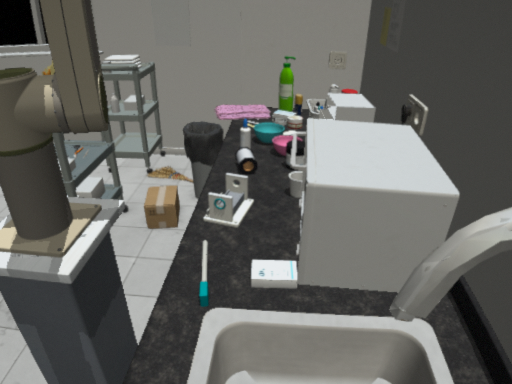

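View pics/wrist0.png

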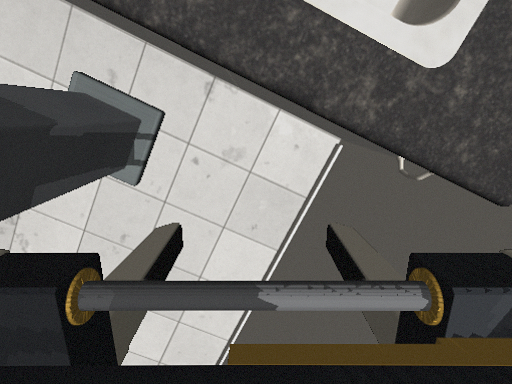

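```bash
cat > h.py <<'E'
import numpy as np, cv2
from station import readout, capture, camera_params, arm
def cp(n): return camera_params(n)
def K(c): return np.array([[c['fx'],0,c['cx']],[0,c['fy'],c['cy']],[0,0,1.]])
def slopes(c,uv):
    uv=np.asarray(uv,float).reshape(-1,1,2)
    # drawn = s*(1+k1 r^2)
    return cv2.undistortPoints(uv,K(c),np.array([c['k1'],0,0,0.])).reshape(-1,2)
def toolpose():
    s=readout.get_state(); from scipy.spatial.transform import Rotation as R
    T=np.eye(4); T[:3,:3]=R.from_euler('xyz',s['tcp_rot']).as_matrix(); T[:3,3]=s['eef_pos']; return T
def wfc(n,c,T=None):
    return c['world_from_camera'] if n!='wrist' else T@c['tool_from_camera']
def cloud(n,d,T=None):
    c=cp(n); v,u=np.mgrid[:d.shape[0],:d.shape[1]]
    s=slopes(c,np.stack([u,v],-1)).reshape(*d.shape,2)
    p=np.stack([s[...,0]*d,s[...,1]*d,d,np.ones_like(d)],-1)@wfc(n,c,T).T
    p=p[...,:3]; p[d==0]=np.nan; return p
def ray(n,uv,z,T=None):
    c=cp(n);W=wfc(n,c,T);s=slopes(c,uv)
    r=np.c_[s,np.ones(len(s))]@W[:3,:3].T; o=W[:3,3]
    return o+r*((z-o[2])/r[:,2])[:,None]
def rays(n,uv,T=None):
    c=cp(n);W=wfc(n,c,T);s=slopes(c,uv)
    r=np.c_[s,np.ones(len(s))]@W[:3,:3].T; return W[:3,3],r/np.linalg.norm(r,axis=1)[:,None]
def tri(a,b):
    (o1,r1),(o2,r2)=a,b
    A=np.stack([r1,-r2],1);t=np.linalg.lstsq(A,o2-o1,rcond=None)[0]
    p,q=o1+t[0]*r1,o2+t[1]*r2
    return (p+q)/2,np.linalg.norm(p-q)
E
python3 - <<'E'
from h import *
for n,(x0,y0,x1,y1),k in (("scene",(140,110,350,320),3.8/1.4),("side",(180,110,310,320),2.8)):
    p=np.load(f"pics/{n}0p.npy")[y0:y1,x0:x1]
    cv2.imwrite(f"pics/{n}z.png",cv2.resize(p,None,fx=k,fy=k,interpolation=cv2.INTER_CUBIC)[:,:,::-1])
    P=cloud(n,np.load(f"pics/{n}0d.npy")); rgb=np.load(f"pics/{n}0p.npy")
    hsv=cv2.cvtColor(rgb,cv2.COLOR_RGB2HSV)
    teal=((hsv[...,0]>80)&(hsv[...,0]<100)&(hsv[...,1]>120)&(hsv[...,2]>60)).astype(np.uint8)
    nn,l,st,ce=cv2.connectedComponentsWithStats(teal)
    for i in range(1,nn):
        if st[i,4]>8: print(n,st[i],ce[i].round(1),np.nanmedian(P[l==i],0).round(1))
    m=(P[...,2]>6)&(P[...,2]<130)&(P[...,0]>300)&(P[...,0]<800)&(P[...,1]>-420)&(P[...,1]<420)
    nn,l,st,ce=cv2.connectedComponentsWithStats(m.astype(np.uint8))
    for i in range(1,nn):
        if st[i,4]>40: q=P[l==i]; print(n,st[i],ce[i].round(1),np.nanmin(q,0).round(),np.nanmax(q,0).round())
E
```

```text
scene [325 130   7   8  32] [328.4 133.3] [ 457.5 -189.9   30. ]
scene [174 175  21  18 258] [183.3 183.9] [749.3 265.2  33. ]
scene [ 116  295   56   55 2368] [144.  322.3] [564.  660.   21.1]
scene [ 179  102  122  102 3920] [235.2 150. ] [ 544. -154.    6.] [800. 276. 130.]
scene [317 129  15  38 150] [324.3 146.3] [ 425. -214.    9.] [468. -26.  35.]
scene [ 261  162   51   52 1357] [287.5 189.9] [403.  56.   6.] [525. 202.  89.]
scene [174 176  22  21 351] [184.1 186.6] [722. 227.   6.] [786. 292.  56.]
scene [140 186  14  29 222] [146.4 202.1] [784. 359.   6.] [800. 401.  94.]
scene [165 205  24  26 322] [178.  213.9] [617. 327.   6.] [737. 420.  89.]
scene [223 231  27  32 485] [236.6 244. ] [449. 349.  15.] [520. 420.  63.]
side [254 122  31  20 403] [267.8 130.4] [542.6 695.2  40.2]
side [215 199  10   6  17] [218.6 200.6] [444.   63.1  70.2]
side [199 282   9  25 203] [203.3 293.3] [ 461.7 -212.4   30.1]
side [286 145   8  24 111] [288.2 155.5] [614. 396.   6.] [642. 420.  85.]
side [295 145  10  21 174] [299.3 155.1] [645. 170.  17.] [674. 419. 129.]
side [237 150  21  24 363] [246.9 161.8] [451. 344.   6.] [523. 419.  62.]
side [288 170  18  45 449] [297.6 185.1] [622.  52.   7.] [666. 273. 113.]
side [ 204  173   50   53 1592] [229.9 201.5] [406.  50.   6.] [526. 191.  87.]
side [ 251  220  136   71 4999] [324.  265.8] [ 546. -165.    6.] [800.  67. 130.]
side [199 240  10  65 435] [203.8 275.7] [ 427. -220.    6.] [470. -33.  34.]
```

```bash
sleep 0
```

```text
(no output)
```

View pics/scenez.png

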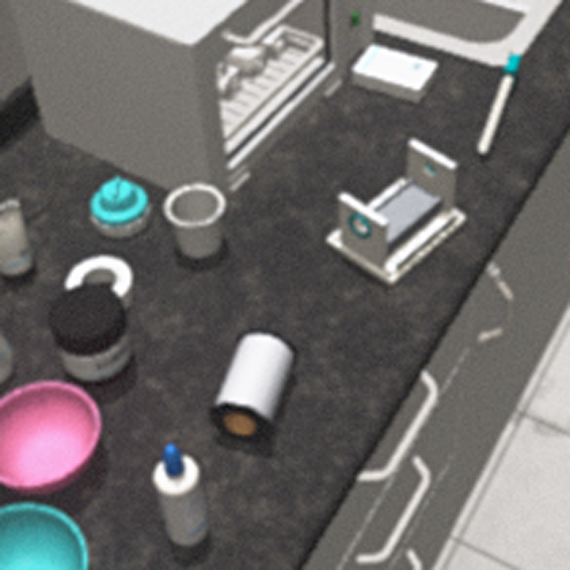

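View pics/sidez.png

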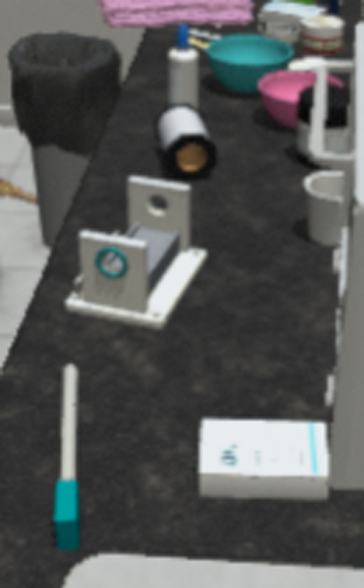

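Run:
```python
from h import *
np.set_printoptions(suppress=True,precision=1)
Ps={n:cloud(n,np.load(f"pics/{n}0d.npy")) for n in("scene","side")}
def sel(n,x0,x1,y0,y1,z0,z1):
    P=Ps[n].reshape(-1,3);return P[(P[:,0]>x0)&(P[:,0]<x1)&(P[:,1]>y0)&(P[:,1]<y1)&(P[:,2]>z0)&(P[:,2]<z1)]
for n in Ps:
    print(n)
    # worktop
    q=sel(n,400,540,250,320,-30,30); print("top z",np.median(q[:,2]))
    q=sel(n,400,540,-320,-230,-30,30); print("top z",len(q) and np.median(q[:,2]))
    for a,b in((15,100),(100,200),(200,350),(350,500)):
        q=sel(n,530,900,-160,280,a,b)
        if len(q): print("oven",a,len(q),np.percentile(q[:,0],[0.5,3,10,50]),np.percentile(q[:,1],[1,99]),q[:,2].max())
    q=sel(n,420,480,-230,-20,8,40); c=q.mean(0);
    h=sel(n,420,480,-240,-160,26,40);print("handle top",h.mean(0),h.min(0),h.max(0))
    r=sel(n,415,480,-150,-10,10,30);print("rod",len(r))
    if len(r):
        u=np.linalg.svd(r[:,:2]-r[:,:2].mean(0))[2][0];print(r.mean(0),u,np.degrees(np.arctan2(u[1],u[0])),r.min(0),r.max(0))
    q=sel(n,400,540,310,480,45,75);print("rolltop",q.mean(0),q.min(0),q.max(0),len(q))
    u=np.linalg.svd(q[:,:2]-q[:,:2].mean(0))[2][0];print(np.degrees(np.arctan2(u[1],u[0])))
    q=sel(n,380,560,400,600,70,140);print("bottle",len(q));
    if len(q):print(q.mean(0),q.min(0),q.max(0))
    q=sel(n,400,540,40,210,60,100);print("plates",len(q))
    for lo,hi in((40,120),(130,210)):
        g=q[(q[:,1]>lo)&(q[:,1]<hi)]
        if len(g)>5:
            u=np.linalg.svd(g[:,:2]-g[:,:2].mean(0))[2][0];print(len(g),g.mean(0),g.min(0),g.max(0),np.degrees(np.arctan2(u[1],u[0])))
```

```text
scene
top z 0.26881990424328706
top z 0.7759906080783594
oven 15 3900 [548.2 577.  633.  684.8] [-146.5  275.2] 99.98045486629735
oven 100 2274 [640.3 644.  650.  715.8] [-147.3  208.5] 199.8538093997587
oven 200 6818 [618.5 636.4 652.9 744.7] [-147.7  207.1] 255.21235312192618
handle top [ 458.6 -192.3   30.6] [ 450.3 -214.5   26. ] [ 467.8 -176.3   34.6]
rod 84
[438.5 -84.9  20.3] [-0.2  1. ] 100.5637710909576 [ 424.6 -146.5   13.7] [454.3 -25.7  26.1]
rolltop [479.1 401.8  54.3] [443.9 350.5  45. ] [517.9 449.3  62.7] 568
105.38825137530404
bottle 287
[459.4 546.9  96.1] [445.8 524.3  70.2] [481.7 561.  132.7]
plates 271
127 [449.6  73.7  76.2] [420.4  59.8  60.1] [481.4  85.1  88.8] 166.6342415470027
144 [476.3 187.   76.5] [446.3 175.   60.9] [508.5 195.7  86.6] 167.9872654832403
side
top z 0.9800001848805096
top z 0.382145685319756
oven 15 3269 [548.8 556.7 577.6 657.4] [-159.9  268.2] 99.97754660736678
oven 100 2780 [639.8 641.9 649.4 692.2] [-159.9  197. ] 199.98683345233025
oven 200 9941 [620.8 643.9 660.4 747.8] [-159.7  182.2] 252.5476242194935
handle top [ 460.4 -202.5   31.1] [ 449.8 -219.    26.1] [ 469.7 -180.6   33.8]
rod 196
[441.4 -95.5  19.7] [ 0.2 -1. ] -79.7946635333879 [ 426.5 -149.6   14.2] [455.1 -33.4  23.8]
rolltop [484.2 387.7  52.8] [446.6 346.6  45.1] [522.9 444.5  61.5] 194
-71.99938205580305
bottle 112
[468.4 527.5  92.9] [451.6 516.6  70.2] [485.1 541.7 128.3]
plates 405
223 [452.6  65.2  75.3] [421.8  56.4  60. ] [482.6  79.   86.2] -13.305925699604343
182 [478.9 178.6  75.1] [448.5 168.   60. ] [508.9 190.6  86.8] -14.151184528198504
```

```bash
python3 -m jog '[[0,0,0,-7,0.093],[0,0,0,-7,0.093],[0,0,0,-7,0.093],[0,0,0,-7,0.093],[0,0,0,-7,0.093],[0,0,0,-7,0.093],[0,0,0,-7,0.093],[0,0,0,-7,0.093],[0,0,0,-7,0.093],[0,0,0,-7,0.093],[0,0,0,-5,0.093]]'
```

```text
time_s: 1.07
eef_pos: [254.8, -539.4, 196.1]
tcp_rot: [-1.561, 0.001, 0.212]
contact_force: [-0.1, -0.7, 0.3]
finger_gap: 93.1
```

```bash
python3 -m jog '[[0.027,0,0.029,0,0.093],[0.027,0,0.029,0,0.093],[0.027,0,0.029,0,0.093],[0.027,0,0.029,0,0.093],[0.027,0,0.029,0,0.093],[0.027,0,0.029,0,0.093],[0.027,0,0.029,0,0.093],[0.027,0,0.029,0,0.093],[0.027,0,0.029,0,0.093],[0.027,0,0.029,0,0.093]]'
python3 - <<'E'
from h import *
T=toolpose(); p,d=capture("wrist"); cv2.imwrite("pics/w1.png",p[:,:,::-1]); np.savez("pics/w1.npz",T=T,p=p,d=d); print(T.round(3),readout.get_state()['tcp_rot'])
E
```

```text
time_s: 1.9
eef_pos: [456.9, -188.6, 193.8]
tcp_rot: [-1.556, 0.005, 0.207]
contact_force: [0.6, -0.6, 0.1]
finger_gap: 93.4
[[ 9.79000e-01 -8.00000e-03 -2.06000e-01  4.56860e+02]
 [ 2.06000e-01  1.30000e-02  9.79000e-01 -1.88565e+02]
 [-5.00000e-03 -1.00000e+00  1.40000e-02  1.93824e+02]
 [ 0.00000e+00  0.00000e+00  0.00000e+00  1.00000e+00]] [-1.55303576  0.00218032  0.21155165]
```

View pics/w1.png

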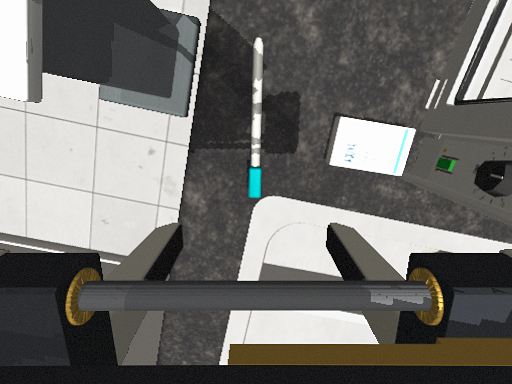

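```bash
cat >> h.py <<'E'
def spindle(name):
    f=np.load(name); T,p,d=f['T'],f['p'],f['d']
    hsv=cv2.cvtColor(p,cv2.COLOR_RGB2HSV)
    teal=((hsv[...,0]>80)&(hsv[...,0]<100)&(hsv[...,1]>120)&(hsv[...,2]>60)).astype(np.uint8)
    P=cloud('wrist',d,T)
    return T,p,d,hsv,teal,P
E
python3 - <<'E'
from h import *
np.set_printoptions(suppress=True,precision=1)
T,p,d,hsv,teal,P=spindle("pics/w1.npz")
nn,l,st,ce=cv2.connectedComponentsWithStats(teal)
for i in range(1,nn):
    if st[i,4]>60:
        q=P[l==i]; print(st[i],np.nanmedian(q,0))
        c=np.argwhere(l==i)[:,::-1].astype(np.float32); r=cv2.minAreaRect(c); print(r)
        b=cv2.boxPoints(r); w=ray('wrist',b,32,T); print(w,w.mean(0),np.linalg.norm(w-np.roll(w,1,0),axis=1))
        t=q[q[:,2]>28]; print("top",t.mean(0),t.min(0),t.max(0))
rod=(hsv[...,1]<60)&(hsv[...,2]>120); rod[:, :235]=0; rod[:,280:]=0; rod[168:]=0; rod[:30]=0
v,u=np.nonzero(rod); print(u.min(),u.max(),v.min(),v.max())
line=cv2.fitLine(np.c_[u,v].astype(np.float32),cv2.DIST_HUBER,0,.01,.01).ravel()
print(line); vv=np.array([v.min(),165.]); uu=line[2]+(vv-line[3])*line[0]/line[1]
w=ray('wrist',np.c_[uu,vv],20,T); print(w, np.degrees(np.arctan2(*(w[0]-w[1])[[1,0]])), np.linalg.norm(w[0]-w[1]))
print("counter z",np.nanmedian(P[60:110,300:340,2]))
E
```

```text
[248 167  14  31 387] [ 457.9 -196.4   31.3]
((254.5, 182.0), (30.0, 13.0), 90.0)
[[ 446.1 -179.    32. ]
 [ 462.  -175.7   32. ]
 [ 470.2 -213.8   32. ]
 [ 453.8 -217.3   32. ]] [ 458.  -196.4   32. ] [39.1 16.3 39.1 16.7]
top [ 458.3 -196.9   31.3] [ 448.1 -217.9   28.1] [ 468.8 -177.8   33.7]
251 263 37 166
[  0.   -1.  256.6 101.8]
[[ 427.8  -30.7   20. ]
 [ 454.4 -176.8   20. ]] 100.3163980098216 148.48881920806915
counter z -0.2746115445053192
```

```bash
python3 -m jog '[[0,0,0.036,3.6,0.093],[0,0,0.036,3.6,0.093],[0,0,0.036,3.6,0.093],[0,0,0.036,3.6,0.093],[0,0,0.036,3.6,0.093],[0,0,0.036,3.6,0.093],[0,0,0.036,3.6,0.093]]'
python3 - <<'E'
from h import *
T=toolpose(); p,d=capture("wrist"); cv2.imwrite("pics/w2.png",p[:,:,::-1]); np.savez("pics/w2.npz",T=T,p=p,d=d); print(T.round(3),readout.get_state()['tcp_rot'])
E
```

```text
time_s: 2.53
eef_pos: [453.1, 73.8, 196.2]
tcp_rot: [-1.557, 0.012, -0.245]
contact_force: [0.4, -0.1, -0.0]
finger_gap: 93.0
[[ 9.70000e-01 -8.00000e-03  2.43000e-01  4.53071e+02]
 [-2.43000e-01  1.60000e-02  9.70000e-01  7.37650e+01]
 [-1.20000e-02 -1.00000e+00  1.40000e-02  1.96160e+02]
 [ 0.00000e+00  0.00000e+00  0.00000e+00  1.00000e+00]] [-1.55316294  0.01223448 -0.24928599]
```

View pics/w2.png

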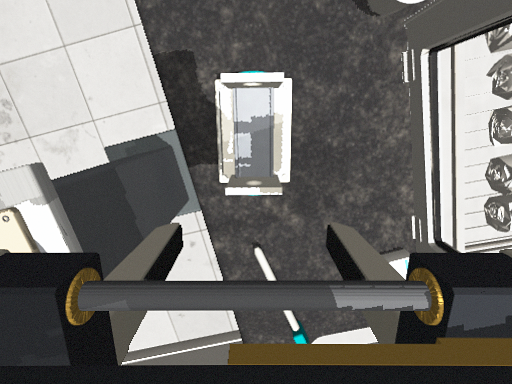

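Run:
```python
from h import *
np.set_printoptions(suppress=True,precision=1)
T,p,d,hsv,teal,P=spindle("pics/w2.npz")
Z=P[...,2]; roi=np.zeros(Z.shape,bool); roi[60:205,200:305]=1
def rect(m,z,lab):
    nn,l,st,ce=cv2.connectedComponentsWithStats(m.astype(np.uint8)); out=[]
    for i in range(1,nn):
        if st[i,4]>60:
            c=np.argwhere(l==i)[:,::-1].astype(float); w=ray('wrist',c,z,T)[:,:2] if z else P[l==i][:,:2]
            r=cv2.minAreaRect(w.astype(np.float32)); print(lab,st[i,4],r,P[l==i].mean(0)); out.append(r)
    return out
r=rect(roi&(Z>78)&(Z<92),84,"top")
c=np.array([q[0] for q in r]); dd=c[0]-c[1]; dd*=np.sign(dd[1]); print("centre",c.mean(0),"len",np.linalg.norm(dd),"yaw",np.degrees(np.arctan2(dd[1],dd[0]))-90)
rect(roi&(Z>6),None,"all")
rect(roi&(Z>26)&(Z<36),None,"bed")
```

```text
top 585 ((476.8802185058594, 181.51077270507812), (8.76264762878418, 61.22410583496094), 76.72698974609375) [477.6 181.3  83.5]
top 457 ((450.45947265625, 68.51710510253906), (9.967903137207031, 61.53142166137695), 77.75019836425781) [450.5  68.5  83.6]
centre [463.7 125. ] len 116.04147848731822 yaw -13.160736023065866
all 8788 ((463.7318420410156, 124.51271057128906), (131.31698608398438, 96.15011596679688), 76.62274169921875) [464.5 126.2  33.4]
bed 3081 ((463.6479187011719, 124.82637786865234), (113.9344711303711, 51.685638427734375), 71.77871704101562) [464.2 126.   31.8]
```

```bash
python3 -m jog '[[0.005,0,0.036,-4.3,0.093],[0.005,0,0.036,-4.3,0.093],[0.005,0,0.036,-4.3,0.093],[0.005,0,0.036,-4.3,0.093],[0.005,0,0.036,-4.3,0.093],[0.005,0,0.036,-4.3,0.093],[0.005,0,0.036,-4.3,0.093]]'
python3 - <<'E'
from h import *
T=toolpose(); p,d=capture("wrist"); cv2.imwrite("pics/w3.png",p[:,:,::-1]); np.savez("pics/w3.npz",T=T,p=p,d=d); print(T.round(3),readout.get_state()['tcp_rot'])
E
```

```text
time_s: 3.17
eef_pos: [493.4, 333.3, 198.5]
tcp_rot: [-1.552, 0.003, 0.293]
contact_force: [1.5, -0.8, 0.1]
finger_gap: 92.8
[[ 9.57000e-01 -8.00000e-03 -2.89000e-01  4.93388e+02]
 [ 2.89000e-01  1.70000e-02  9.57000e-01  3.33333e+02]
 [-3.00000e-03 -1.00000e+00  1.80000e-02  1.98510e+02]
 [ 0.00000e+00  0.00000e+00  0.00000e+00  1.00000e+00]] [-1.54863807  0.00295976  0.30275678]
```

View pics/w3.png

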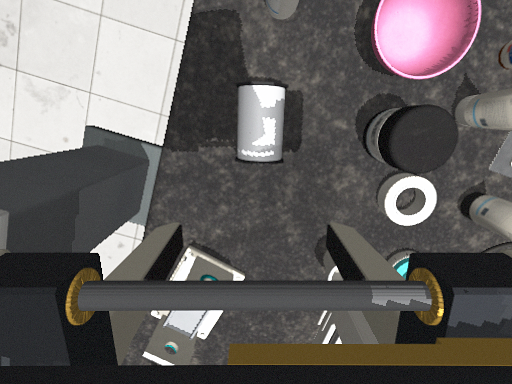

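Run:
```python
from h import *
np.set_printoptions(suppress=True,precision=1)
T,p,d,hsv,teal,P=spindle("pics/w3.npz")
Z=P[...,2]; roi=np.zeros(Z.shape,bool); roi[70:175,222:300]=1
for lo in(10,35,50):
    m=roi&(Z>lo); nn,l,st,ce=cv2.connectedComponentsWithStats(m.astype(np.uint8)); i=1+st[1:,4].argmax()
    q=P[l==i]; r=cv2.minAreaRect(q[:,:2].astype(np.float32)); print(lo,st[i],r,q[:,2].max())
m=roi&(Z>53);q=P[m];print("top ridge z",np.percentile(q[:,2],[50,95]));
u=np.linalg.svd(q[:,:2]-q[:,:2].mean(0),full_matrices=False)[2][0];print(np.degrees(np.arctan2(u[1],u[0])),q.mean(0))
# jar, bottle
for n,(r0,r1,c0,c1) in {"jar":(95,180,360,465)}.items():
    q=P[r0:r1,c0:c1].reshape(-1,3);q=q[q[:,2]>75];print(n,q.mean(0),cv2.minEnclosingCircle(q[:,:2].astype(np.float32)))
```

```text
10 [ 235   81   54   84 3815] ((481.4634704589844, 397.2959899902344), (59.63650131225586, 91.15037536621094), 14.939959526062012) 61.25451090178905
35 [ 235   81   54   84 3770] ((481.4634704589844, 397.2959899902344), (59.63650131225586, 91.15037536621094), 14.939959526062012) 61.25451090178905
50 [ 240   81   43   84 2753] ((480.8351745605469, 397.1490478515625), (45.5095100402832, 91.08149719238281), 15.18259334564209) 61.25451090178905
top ridge z [56.5 59.2]
-74.9772594889695 [481.  398.7  56.4]
jar [645.2 431.8  84.6] ((647.5771484375, 431.4283752441406), 35.82964324951172)
```

```bash
python3 -m jog '[[0.0035,0.03,0.03,2.3,0.093],[0.0035,0.03,0.03,0,0.093],[0,0,0,0,0.093]]'
python3 - <<'E'
from h import *
np.set_printoptions(suppress=True,precision=4)
T=toolpose();print(T); print((T[:3,:3].T@(np.array([481.3,397.2,22])-T[:3,3])).round(1))
E
```

```text
time_s: 3.47
eef_pos: [482.3, 399.8, 142.9]
tcp_rot: [-1.548, 0.001, 0.266]
contact_force: [-1.0, 0.3, -0.5]
finger_gap: 93.1
[[  0.9648  -0.0071  -0.263  482.2581]
 [  0.2631   0.0218   0.9645 399.8231]
 [ -0.0011  -0.9997   0.0229 142.9492]
 [  0.       0.       0.       1.    ]]
[ -1.5 120.9  -5. ]
```

```bash
python3 -m jog '[[-0.0005,0.035,-0.0015,0,0.093],[-0.0005,0.035,-0.0015,0,0.093],[-0.0005,0.03,-0.001,0,0.093],[0,0.012,0,0,0.093],[0,0.006,0,0,0.093],[0,0,0,0,0.093]]'
```

```text
time_s: 3.97
eef_pos: [481.2, 398.1, 20.8]
tcp_rot: [-1.549, 0.002, 0.271]
contact_force: [0.1, 0.5, 0.6]
finger_gap: 93.0
```

```bash
python3 -m jog '[[0,0,0,0,0],[0,0,0,0,0],[0,0,0,0,0],[0,0,0,0,0],[0,0,0,0,0],[0,0,0,0,0],[0,0,0,0,0],[0,0,0,0,0]]'
```

```text
time_s: 4.63
eef_pos: [486.2, 400.5, 33.0]
tcp_rot: [-1.545, -0.008, 0.27]
contact_force: [-7.2, -5.5, 15.1]
finger_gap: 44.9
```

Run:
```python
from h import *
T=toolpose(); p,d=capture("wrist"); cv2.imwrite("pics/w4.png",p[:,:,::-1]); np.savez("pics/w4.npz",T=T,p=p,d=d); print(T.round(3),readout.get_state())
p,d=capture("side"); cv2.imwrite("pics/s4.png",cv2.resize(p[100:240,170:330],None,fx=4,fy=4)[:,:,::-1])
p,d=capture("scene"); cv2.imwrite("pics/c4.png",cv2.resize(p[150:320,150:350],None,fx=4,fy=3.5)[:,:,::-1])
```

```text
[[ 9.64000e-01  1.00000e-03 -2.67000e-01  4.86158e+02]
 [ 2.67000e-01  2.70000e-02  9.63000e-01  4.00545e+02]
 [ 8.00000e-03 -1.00000e+00  2.60000e-02  3.30360e+01]
 [ 0.00000e+00  0.00000e+00  0.00000e+00  1.00000e+00]] {'time_s': 4.6833, 'joint_positions': array([0.59415572, 0.32712118, 1.57874279, 0.02325727, 1.22034219,
       0.31603374]), 'joint_vel': array([ 0.00091649, -0.01043052, -0.00844033, -0.00046293,  0.01346754,
       -0.00199193]), 'effort': array([-9.58484709e-01, -5.06385541e+01, -4.19330478e+01,  6.65309199e-03,
       -5.91313139e+00,  6.90472336e-02]), 'eef_pos': array([486.1170297 , 400.59009113,  33.66071777]), 'tcp_rot': array([-1.54516383, -0.0077149 ,  0.27020604]), 'contact_force': array([-10.34051697,  -8.56972202,  22.16275478]), 'wrist_torque': array([-1.5889637 ,  2.4488189 ,  0.13732106]), 'finger_gap': 40.62008383187037}
```

View pics/w4.png

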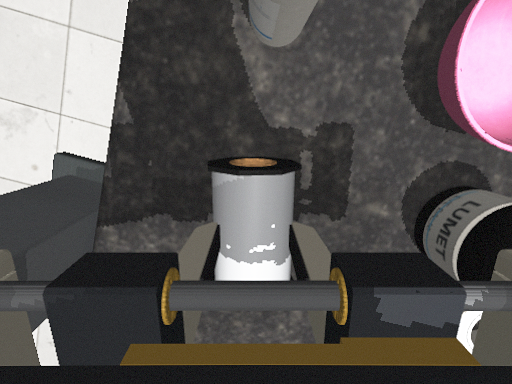

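View pics/s4.png

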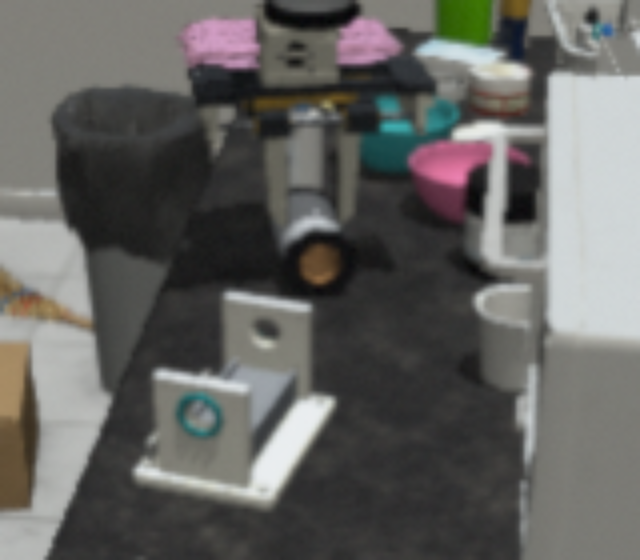

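View pics/c4.png

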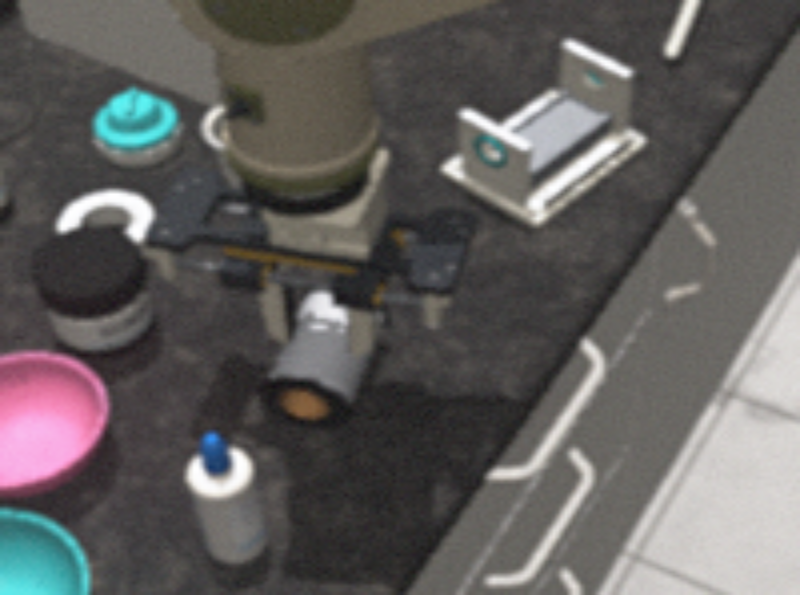

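Run:
```python
from h import *
np.set_printoptions(suppress=True,precision=1)
T,p,d,hsv,teal,P=spindle("pics/w4.npz")
for v in range(150,285,10):
    print(v,[tuple(P[v,u].round(0)) for u in (200,220,254,285,305)])
```

```text
150 [(np.float64(433.0), np.float64(436.0), np.float64(0.0)), (np.float64(448.0), np.float64(440.0), np.float64(-0.0)), (np.float64(473.0), np.float64(447.0), np.float64(-0.0)), (np.float64(496.0), np.float64(453.0), np.float64(1.0)), (np.float64(511.0), np.float64(457.0), np.float64(-0.0))]
160 [(np.float64(435.0), np.float64(428.0), np.float64(1.0)), (np.float64(451.0), np.float64(436.0), np.float64(19.0)), (np.float64(475.0), np.float64(442.0), np.float64(16.0)), (np.float64(496.0), np.float64(448.0), np.float64(17.0)), (np.float64(514.0), np.float64(450.0), np.float64(0.0))]
170 [(np.float64(436.0), np.float64(421.0), np.float64(-0.0)), (np.float64(455.0), np.float64(436.0), np.float64(55.0)), (np.float64(474.0), np.float64(442.0), np.float64(59.0)), (np.float64(492.0), np.float64(446.0), np.float64(56.0)), (np.float64(516.0), np.float64(443.0), np.float64(1.0))]
180 [(np.float64(438.0), np.float64(413.0), np.float64(0.0)), (np.float64(456.0), np.float64(429.0), np.float64(50.0)), (np.float64(476.0), np.float64(436.0), np.float64(59.0)), (np.float64(494.0), np.float64(440.0), np.
[... 2316 characters left out ...]
64(511.0), np.float64(387.0), np.float64(49.0)), (np.float64(507.0), np.float64(413.0), np.float64(97.0))]
270 [(np.float64(460.0), np.float64(400.0), np.float64(106.0)), (np.float64(471.0), np.float64(368.0), np.float64(48.0)), (np.float64(491.0), np.float64(380.0), np.float64(59.0)), (np.float64(513.0), np.float64(379.0), np.float64(48.0)), (np.float64(507.0), np.float64(411.0), np.float64(103.0))]
280 [(np.float64(462.0), np.float64(397.0), np.float64(109.0)), (np.float64(473.0), np.float64(361.0), np.float64(48.0)), (np.float64(493.0), np.float64(373.0), np.float64(58.0)), (np.float64(516.0), np.float64(371.0), np.float64(46.0)), (np.float64(506.0), np.float64(409.0), np.float64(108.0))]
```

Run:
```python
from h import *
np.set_printoptions(suppress=True,precision=1)
for f in("pics/w1.npz","pics/w4.npz"):
    T,p,d,hsv,teal,P=spindle(f)
    Q=(P-T[:3,3])@T[:3,:3]
    m=(Q[...,1]<14)&(Q[...,1]>-120)&(abs(Q[...,0])<75)&(abs(Q[...,2])<15)&(d>0)
    q=Q[m]; 
    if f.endswith('4.npz'): q=q[abs(q[:,0])>18]
    i=np.argsort(-q[:,1])[:400:25]; print(q[i])
```

```text
[[ 46.6 -16.1   3.8]
 [-46.3 -17.3   4.5]
 [ 46.5 -17.9  -0.9]
 [ 50.1 -18.7   7.7]
 [-50.6 -19.3   7.4]
 [-46.2 -20.1   4.3]
 [-52.7 -20.6   7.9]
 [-46.5 -21.3  -4. ]
 [ 46.3 -21.9   5. ]
 [ 52.1 -22.4   7.9]
 [-47.2 -22.8   6.9]
 [ 56.7 -23.5   7.7]
 [-46.7 -24.    1.4]
 [ 46.5 -24.5  -6.7]
 [-46.6 -25.   -0.9]
 [-54.9 -25.4   8. ]]
[[ 26.3  -2.7  10.6]
 [ 25.1  -6.4   9.8]
 [-27.   -8.5   7.8]
 [-25.8 -10.1  14. ]
 [ 23.2 -11.2   8.8]
 [ 22.4 -12.2  12. ]
 [-24.3 -12.6  12.9]
 [ 21.5 -13.   -5.3]
 [ 21.3 -13.6  -0.1]
 [ 20.7 -14.1  -4.1]
 [-22.8 -14.6  10.2]
 [ 19.5 -15.1 -13.8]
 [ 20.2 -15.5   7.1]
 [-22.2 -15.8   5.2]
 [ 19.  -16.    1. ]
 [ 22.7 -16.3   6. ]]
```

Run:
```python
from h import *
print([a for a in dir(arm) if a[0]!='_'],arm.tip_reach)
T,p,d,hsv,teal,P=spindle("pics/w3.npz")
Q=(P-T[:3,3])@T[:3,:3]
for v in range(215,300,8): print(v,[Q[v,u].round(0).tolist() for u in (150,165,172,178,182)])
```

```text
['IKError', 'close_job', 'tip_reach'] 11.0
215 [[-152.0, 201.0, -69.0], [-129.0, 197.0, -68.0], [-119.0, 198.0, -68.0], [-111.0, 198.0, -68.0], [-105.0, 197.0, -68.0]]
223 [[-153.0, 199.0, -81.0], [-131.0, 198.0, -81.0], [-52.0, -18.0, 8.0], [-48.0, -18.0, 8.0], [-105.0, 197.0, -80.0]]
231 [[-154.0, 198.0, -93.0], [-53.0, -31.0, 8.0], [-49.0, -31.0, 8.0], [-46.0, -27.0, 7.0], [-47.0, -17.0, 2.0]]
239 [[-58.0, -39.0, 7.0], [-50.0, -41.0, 8.0], [-47.0, -37.0, 6.0], [-46.0, -28.0, 2.0], [-46.0, -19.0, -2.0]]
247 [[-54.0, -50.0, 8.0], [-48.0, -47.0, 6.0], [-47.0, -40.0, 3.0], [-46.0, -29.0, -3.0], [-46.0, -21.0, -7.0]]
255 [[-52.0, -59.0, 8.0], [-46.0, -53.0, 5.0], [-47.0, -41.0, -2.0], [-47.0, -29.0, -8.0], [-109.0, 196.0, -132.0]]
263 [[-49.0, -66.0, 8.0], [-46.0, -55.0, 1.0], [-46.0, -42.0, -6.0], [-116.0, 198.0, -146.0], [-105.0, 180.0, -136.0]]
271 [[-47.0, -71.0, 7.0], [-47.0, -53.0, -4.0], [-126.0, 195.0, -158.0], [-110.0, 173.0, -144.0], [-107.0, 184.0, -152.0]]
279 [[-48.0, -71.0, 3.0], [-47.0, -54.0, -9.0], [-123.0, 184.0, -165.0], [-114.0, 184.0, -165.0], [-108.0, 184.0, -165.0]]
287 [[-29.0, -116.0, 30.0], [-25.0, -116.0, 30.0], [-23.0, -116.0, 29.0], [-21.0, -116.0, 30.0], [-20.0, -115.0, 29.0]]
295 [[-29.0, -117.0, 28.0], [-24.0, -117.0, 28.0], [-23.0, -117.0, 28.0], [-21.0, -118.0, 29.0], [-20.0, -118.0, 28.0]]
```

```bash
python3 -m jog '[[0,0,0,0,0.093],[0,0,0,0,0.093],[0,-0.005,0,0,0.093],[0,-0.005,0,0,0.093],[0,0,0,0,0.093],[0,0,0,0,0.093],[0,0,0,0,0.093]]'
python3 - <<'E'
from h import *
np.set_printoptions(suppress=True,precision=4)
T=toolpose(); p,d=capture("wrist"); cv2.imwrite("pics/w5.png",p[:,:,::-1]); np.savez("pics/w5.npz",T=T,p=p,d=d); print(T)
E
```

```text
time_s: 5.37
eef_pos: [487.4, 401.5, 47.6]
tcp_rot: [-1.544, -0.012, 0.271]
contact_force: [0.2, 0.2, 0.1]
finger_gap: 81.7
[[  0.9635   0.0043  -0.2676 487.4374]
 [  0.2673   0.0293   0.9632 401.4915]
 [  0.012   -0.9996   0.0271  47.5678]
 [  0.       0.       0.       1.    ]]
```

View pics/w5.png

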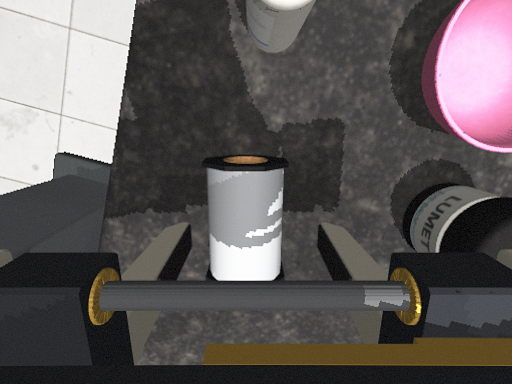

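Run:
```python
from h import *
np.set_printoptions(suppress=True,precision=2)
T,p,d,hsv,teal,P=spindle("pics/w5.npz")
Z=P[...,2]; m=np.zeros(Z.shape,bool); m[150:284,200:292]=1; m&=(Z>40)&(Z<63)
q=P[m]; r=cv2.minAreaRect(q[:,:2].astype(np.float32)); print(r)
s=q[q[:,2]>50]; r=cv2.minAreaRect(s[:,:2].astype(np.float32)); print(r)
a=np.radians(r[2]); t=q[(q[:,2]>48)&(q[:,2]<57.5)]
u=np.linalg.svd(t[:,:2]-t[:,:2].mean(0),full_matrices=False)[2][0];print(t.mean(0),np.degrees(np.arctan2(u[1],u[0])))
# circle fit across
ax=np.array([np.cos(np.radians(105.)),np.sin(np.radians(105.))]); n=np.array([ax[1],-ax[0]])
x=t[:,:2]@n; A=np.c_[x,t[:,2],np.ones(len(x))]; c=np.linalg.lstsq(A,x**2+t[:,2]**2,rcond=None)[0]; print("axis across",c[0]/2,"z",c[1]/2,"r",np.sqrt(c[2]+c[0]**2/4+c[1]**2/4),"along range",np.percentile(q[:,:2]@ax,[0.5,99.5]))
print("tcp across/along",T[:2,3]@n,T[:2,3]@ax,"grasp", (T[:3,3]-35*T[:3,1]))
```

```text
((481.56536865234375, 397.81109619140625), (59.64496612548828, 91.00190734863281), 14.734818458557129)
((480.81951904296875, 399.85577392578125), (45.248291015625, 85.40396881103516), 15.189902305603027)
[480.32 403.02  54.2 ] -75.13754544382735
axis across 568.0650790350445 z 30.25310315159504 r 27.394911135074253 along range [217.07 304.42]
tcp across/along 574.7419977597393 261.6529761526358 grasp [487.29 400.47  82.55]
```

```bash
python3 -m jog '[[-0.007,0,-0.002,0,0.093],[0,0,0,0,0.093],[0,0.02,0,0,0.093],[0,0.02,0,0,0.093],[0,0.01,0,0,0.093],[0,0,0,0,0.093]]'
```

```text
time_s: 5.92
eef_pos: [480.9, 398.8, -3.6]
tcp_rot: [-1.543, -0.013, 0.271]
contact_force: [-0.6, 0.7, -0.3]
finger_gap: 92.9
```

```bash
python3 -m jog '[[0,0,0,0,0],[0,0,0,0,0],[0,0,0,0,0],[0,0,0,0,0],[0,0,0,0,0]]'; python3 -m jog '[[0,0,0,0,0],[0,0,0,0,0],[0,0,0,0,0]]'
```

```text
time_s: 6.33
eef_pos: [481.4, 399.2, -1.5]
tcp_rot: [-1.543, -0.014, 0.271]
contact_force: [0.2, 0.3, 0.5]
finger_gap: 64.2
time_s: 6.58
eef_pos: [482.2, 399.7, -0.1]
tcp_rot: [-1.542, -0.016, 0.271]
contact_force: [-0.1, -1.2, -1.5]
finger_gap: 55.8
```

```bash
python3 -m jog '[[0,-0.02,0,0,0],[0,-0.035,0,0,0],[0,-0.035,0,0,0],[0,-0.03,0,0,0],[0,0,0,0,0]]'
python3 - <<'E'
from h import *
np.set_printoptions(suppress=True,precision=4)
T=toolpose(); p,d=capture("wrist"); cv2.imwrite("pics/w6.png",p[:,:,::-1]); np.savez("pics/w6.npz",T=T,p=p,d=d); print(T)
p,d=capture("side"); cv2.imwrite("pics/s6.png",cv2.resize(p[100:240,170:330],None,fx=4,fy=4)[:,:,::-1])
E
```

```text
time_s: 7.0
eef_pos: [477.4, 393.2, 119.2]
tcp_rot: [-1.546, -0.006, 0.271]
contact_force: [1.2, 0.6, -0.6]
finger_gap: 55.8
[[  0.9636  -0.0012  -0.2675 477.4232]
 [  0.2674   0.0254   0.9632 393.2025]
 [  0.0057  -0.9997   0.0248 119.1725]
 [  0.       0.       0.       1.    ]]
```

View pics/w6.png

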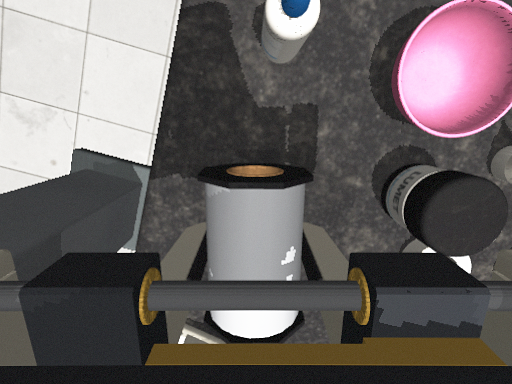

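View pics/s6.png

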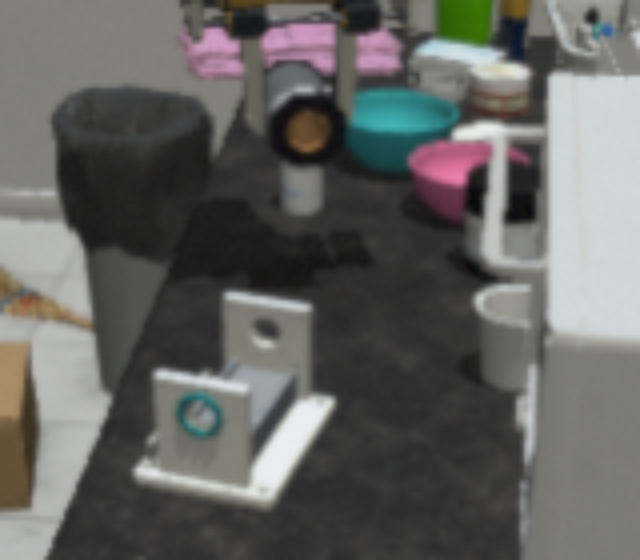

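Run:
```python
from h import *
np.set_printoptions(suppress=True,precision=2)
T,p,d,hsv,teal,P=spindle("pics/w6.npz")
Q=(P-T[:3,3])@T[:3,:3]
m=np.zeros(d.shape,bool); m[163:345,195:318]=1; m&=(d>0)&(abs(Q[...,0])<26)&(Q[...,1]>-68)&(Q[...,1]<0)&(abs(Q[...,2])<60)
q=Q[m]; print(len(q),np.percentile(q,[0.5,99.5],axis=0))
for a,b in((-44,-30),(-30,-15),(-15,0),(0,15),(15,30),(30,43),(43,50)):
    t=q[(q[:,2]>a)&(q[:,2]<b)&(abs(q[:,0])<24)]
    if len(t)>20:
        A=np.c_[t[:,0],t[:,1],np.ones(len(t))]; c=np.linalg.lstsq(A,t[:,0]**2+t[:,1]**2,rcond=None)[0]
        print(a,b,len(t),"xc",c[0]/2,"yc",c[1]/2,"r",np.sqrt(c[2]+c[0]**2/4+c[1]**2/4),"ytop",t[:,1].min(), np.percentile(t[:,1],3))
f=q[q[:,2]>40]; print("far z max",np.percentile(f[:,2],[90,99]));f=q[q[:,2]<-40]; print("near",np.percentile(f[:,2],[1,10]) if len(f) else None)
```

```text
13583 [[-25.58 -61.43 -43.96]
 [ 25.58  -6.83  44.91]]
-44 -30 2050 xc -0.42069698661546695 yc -34.701425722302005 r 25.569218208528838 ytop -62.74486491575264 -61.46672444162619
-30 -15 455 xc -0.40449941616526 yc -33.94663474187007 r 25.34951173887246 ytop -60.390850642957965 -59.91807161958093
-15 0 1313 xc -0.17271736832109372 yc -30.85772470854815 r 27.58601566534455 ytop -59.83496903011876 -58.8516184955057
0 15 2365 xc -0.06268064489317181 yc -30.880051089111216 r 27.26274779696874 ytop -60.157474542097646 -58.598504887078334
15 30 2568 xc 0.054637281813994264 yc -30.5740546965784 r 27.16608234689321 ytop -59.46194360580199 -58.26954241521969
30 43 2499 xc 0.3185341201716224 yc -35.96389699457777 r 22.543945201592706 ytop -61.04913382664145 -59.314224487989286
43 50 1622 xc -0.10560479626218115 yc -33.65462992184206 r 22.76584920831364 ytop -61.400531013522226 -59.7780627758883
far z max [44.71 45.07]
near [-45.32 -43.59]
```

```bash
python3 -m jog '[[-0.0025,-0.003,-0.033,3.6,0],[-0.0025,-0.003,-0.033,3.6,0],[-0.0025,-0.003,-0.033,3.6,0],[-0.0025,-0.003,-0.033,3.6,0],[-0.0025,-0.003,-0.033,3.6,0],[-0.0025,-0.003,-0.033,3.6,0],[-0.0025,-0.003,-0.033,3.6,0],[-0.0025,-0.003,-0.03,3,0],[0,0,0,0,0]]'
cat > tgt.py <<'E'
import sys
from h import *
np.set_printoptions(suppress=True,precision=2)
x,y,z,off,yaw=map(float,sys.argv[1:6])   # world target of point at tool (0,off,0), desired tool yaw deg
T=toolpose(); s=readout.get_state(); g=T[:3,3]+off*T[:3,1]
print("now",g,"rot",np.array(s['tcp_rot']).round(4),"yaw",np.degrees(s['tcp_rot'][2]).round(2),"tool delta",T[:3,:3].T@(np.array([x,y,z])-g),"turn",np.degrees(s['tcp_rot'][2])-yaw,"F",s['contact_force'])
E
python3 tgt.py 463.7 124.8 62 -30.5 -13.2
```

```text
time_s: 7.85
eef_pos: [454.6, 120.5, 111.7]
tcp_rot: [-1.567, 0.037, -0.24]
contact_force: [-0.3, -0.2, -2.3]
finger_gap: 55.9
now [455.69 120.07 142.13] rot [-1.57  0.04 -0.24] yaw -13.75 tool delta [ 9.62 79.86  6.17] turn -0.5483518619840098 F [-0.31 -0.2  -2.35]
```

```bash
python3 -m jog '[[0.010,0,0.006,-0.5,0],[0,0,0,0,0]]'; python3 tgt.py 463.7 124.8 62 -30.5 -13.2
python3 - <<'E'
from h import *
T=toolpose(); p,d=capture("wrist"); cv2.imwrite("pics/w7.png",p[:,:,::-1]); np.savez("pics/w7.npz",T=T,p=p,d=d)
E
```

```text
time_s: 8.02
eef_pos: [463.0, 121.5, 107.3]
tcp_rot: [-1.568, 0.043, -0.235]
contact_force: [1.0, -0.2, -2.1]
finger_gap: 56.1
now [464.21 121.18 137.73] rot [-1.57  0.04 -0.24] yaw -13.49 tool delta [ 1.88 75.73  3.23] turn -0.28652533574912376 F [ 1.01 -0.23 -2.08]
```

View pics/w7.png

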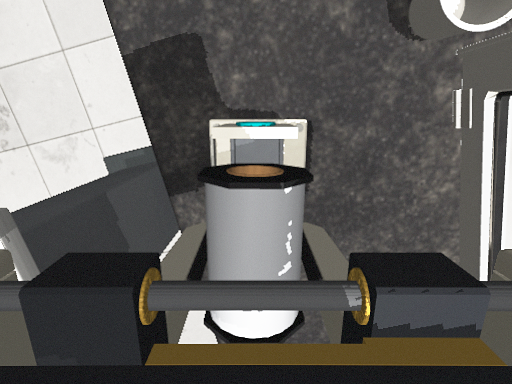

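```bash
python3 -m jog '[[0.001,0.01,0.003,-0.2,0],[0.001,0.008,0.001,0,0],[0,0,0,0,0]]'; python3 tgt.py 463.7 124.8 62 -30.5 -13.2
```

```text
time_s: 8.32
eef_pos: [461.6, 126.5, 84.3]
tcp_rot: [-1.57, 0.049, -0.23]
contact_force: [2.0, 0.3, -1.8]
finger_gap: 56.2
now [463.09 126.19 114.79] rot [-1.57  0.05 -0.23] yaw -13.15 tool delta [ 3.48 52.69 -1.24] turn 0.046263194120253814 F [ 1.98  0.32 -1.78]
```

```bash
python3 -m jog '[[0.001,0.018,-0.001,0,0],[0.001,0.018,0,0,0]]'; python3 tgt.py 463.7 124.8 62 -30.5 -13.2
```

```text
time_s: 8.48
eef_pos: [463.2, 127.1, 49.1]
tcp_rot: [-1.569, 0.045, -0.227]
contact_force: [-0.3, -0.2, -2.5]
finger_gap: 55.8
now [464.58 126.71  79.61] rot [-1.57  0.05 -0.23] yaw -13.01 tool delta [ 0.38 17.6  -2.1 ] turn 0.18854479508334165 F [-0.3  -0.25 -2.53]
```

```bash
python3 -m jog '[[0.0,0.010,-0.002,0,0],[0,0.006,0,0,0]]'; python3 tgt.py 463.7 124.8 62 -30.5 -13.2
```

```text
time_s: 8.65
eef_pos: [459.8, 125.9, 30.2]
tcp_rot: [-1.57, 0.049, -0.225]
contact_force: [-13.4, -1.2, 46.3]
finger_gap: 55.9
now [461.22 125.56  60.64] rot [-1.57  0.05 -0.23] yaw -12.9 tool delta [ 2.51 -1.48 -0.19] turn 0.3001479603173003 F [-13.39  -1.19  46.25]
```

```bash
python3 -m jog '[[0.001,-0.002,0,0,0.093],[0,0,0,0,0.093],[0,0,0,0,0.093],[0,0,0,0,0.093]]'; python3 tgt.py 463.7 124.8 62 -30.5 -13.2
```

```text
time_s: 8.98
eef_pos: [460.4, 126.4, 32.0]
tcp_rot: [-1.57, 0.05, -0.224]
contact_force: [0.5, 0.2, 0.4]
finger_gap: 77.6
now [461.93 126.09  62.42] rot [-1.57  0.05 -0.22] yaw -12.81 tool delta [ 2.03  0.32 -0.87] turn 0.38800300376864527 F [0.49 0.21 0.4 ]
```

```bash
python3 -m jog '[[0,-0.03,0,0,0.093],[0,-0.035,0,0,0.093],[0,-0.035,0,0,0.093],[0,-0.02,-0.03,0,0.093],[0,0,-0.035,0,0.093]]'
python3 - <<'E'
from h import *
np.set_printoptions(suppress=True,precision=2)
T=toolpose(); print(T); p,d=capture("wrist"); cv2.imwrite("pics/w8.png",p[:,:,::-1]); np.savez("pics/w8.npz",T=T,p=p,d=d)
P=cloud('wrist',d,T);Z=P[...,2]
def rect(m,z,lab):
    nn,l,st,ce=cv2.connectedComponentsWithStats(m.astype(np.uint8))
    for i in range(1,nn):
        if st[i,4]>150:
            c=np.argwhere(l==i)[:,::-1].astype(float); w=ray('wrist',c,z,T)[:,:2]
            print(lab,st[i],cv2.minAreaRect(w.astype(np.float32)),P[l==i].mean(0))
roi=(P[...,0]>400)&(P[...,0]<530)&(P[...,1]>40)&(P[...,1]<210); roi[225:]=0
rect(roi&(Z>78)&(Z<100),84,"plates/roll")
rect(roi&(Z>86)&(Z<100),91,"roll")
rect(roi&(Z>6),12,"all")
E
```

```text
time_s: 9.4
eef_pos: [450.6, 64.2, 156.2]
tcp_rot: [-1.571, 0.053, -0.217]
contact_force: [0.3, -0.6, 0.3]
finger_gap: 92.8
[[  0.98  -0.05   0.22 450.55]
 [ -0.22   0.01   0.98  64.23]
 [ -0.05  -1.     0.   156.17]
 [  0.     0.     0.     1.  ]]
plates/roll [222  50  75  13 880] ((476.9238586425781, 181.38577270507812), (9.074308395385742, 61.64794158935547), 77.01920318603516) [477.3  181.15  83.38]
plates/roll [ 225   73   63  108 5398] ((461.28961181640625, 123.89659118652344), (93.04761505126953, 52.56269836425781), 77.08126068115234) [462.4  126.36  86.64]
plates/roll [224 185  66  11 637] ((450.14190673828125, 68.90287780761719), (9.747498512268066, 61.79280471801758), 76.6820297241211) [449.85  68.8   83.42]
roll [ 234   73   45  108 3420] ((461.24261474609375, 124.3404312133789), (90.50106048583984, 37.28431701660156), 77.05109405517578) [461.93 126.36  88.92]
all [  218    49    89   147 11746] ((463.0072021484375, 121.518798828125), (161.5294952392578, 94.9929428100586), 76.69496154785156) [466.87 128.63  64.28]
```

View pics/w8.png

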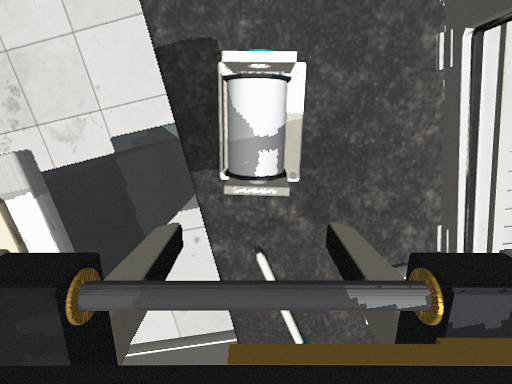

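Run:
```python
from h import *
np.set_printoptions(suppress=True,precision=2)
f=np.load("pics/w8.npz");T,p,d=f['T'],f['p'],f['d'];P=cloud('wrist',d,T)
a=np.radians(-13.2); ex=np.array([np.cos(a),np.sin(a)]); ey=np.array([-np.sin(a),np.cos(a)])
D=P[...,:2]-np.array([463.6,125.0]); X=D@ex;Y=D@ey;Z=P[...,2]
m=(abs(X)<24)&(Z>70)&(abs(Y)<52)
for lo in range(-50,50,10):
    t=m&(Y>lo)&(Y<lo+10); x,z=X[t],Z[t]
    if t.sum()<20: continue
    c=np.linalg.lstsq(np.c_[x,z,np.ones(len(x))],x**2+z**2,rcond=None)[0]
    print(lo,t.sum(),"xc",c[0]/2,"zc",c[1]/2,"r",np.sqrt(c[2]+(c[0]**2+c[1]**2)/4),"ztop",np.percentile(z,97),"xr",x.min(),x.max())
t=m&(Z>84)&(abs(X)<15); print("Y range",np.percentile(Y[t],[.5,99.5]))
```

```text
-50 4538 xc -15.071343333153898 zc 188.7177312013559 r 103.0235404573996 ztop 294.3641375085852 xr -23.998222531475008 23.997289894145887
-40 7920 xc 2.7986240925711248 zc 185.24685004708022 r 95.29898222013573 ztop 294.22502099209345 xr -23.99323559291718 23.98690904808929
-30 558 xc -1.9514589952465236 zc 62.95089907192666 r 27.119437644213296 ztop 90.63464730217498 xr -23.941414875301792 23.99350797482527
-20 586 xc -1.973507706188035 zc 63.04616724134712 r 27.022722208285824 ztop 90.72627907841904 xr -23.79804952897165 23.81184612354621
-10 601 xc -2.016817843834814 zc 62.83798100181406 r 27.09110548487608 ztop 90.40012627109846 xr -23.702740897915554 23.963306222428933
0 611 xc -2.0308535966347785 zc 62.806949173310585 r 27.084882773709804 ztop 90.63587531473173 xr -23.578884317038384 23.925107542208668
10 645 xc -1.9823180560285185 zc 62.850305020784674 r 27.031627462005297 ztop 90.61775030980279 xr -23.416656679860818 23.466450356867984
20 651 xc -1.9901768010851066 zc 62.7492106411941 r 27.074055888958434 ztop 90.45587951713067 xr -23.23584367965092 23.955332636941296
30 686 xc -1.9342571280709422 zc 62.83054236803551 r 26.968594424174118 ztop 90.30178641547865 xr -23.974663040723676 23.503677326432484
40 336 xc -1.4942017277870607 zc 68.78103424730845 r 24.01408029824852 ztop 92.980495266995 xr -23.92389222490582 23.699959796894895
Y range [-44.78  43.16]
```

```bash
python3 -m jog '[[0.0015,0,-0.032,-2.85,0.093],[0.0015,0,-0.032,-2.85,0.093],[0.0015,0,-0.032,-2.85,0.093],[0.0015,0,-0.032,-2.85,0.093],[0.0015,0,-0.032,-2.85,0.093],[0.0015,0,-0.032,-2.85,0.093],[0.0015,0,-0.032,-2.85,0.093],[0.0015,0,-0.032,-2.85,0.06],[0,0,0,0,0.06]]'; python3 tgt.py 457.1 -191.5 22 -35 10.3
```

```text
time_s: 10.2
eef_pos: [452.3, -209.1, 159.1]
tcp_rot: [-1.559, 0.038, 0.199]
contact_force: [0.6, -0.5, 0.3]
finger_gap: 83.6
now [ 453.68 -209.28  194.1 ] rot [-1.56  0.04  0.2 ] yaw 11.42 tool delta [ 13.34 171.91  14.72] turn 1.1226290366941445 F [ 0.56 -0.48  0.29]
```

```bash
python3 -m jog '[[0.006,0.03,0.007,1,0.06],[0.005,0.035,0.006,0,0.06],[0.002,0.035,0.002,0,0.06]]'; python3 tgt.py 457.1 -191.5 22 -35 10.3
```

```text
time_s: 10.45
eef_pos: [465.9, -198.6, 66.7]
tcp_rot: [-1.572, 0.022, 0.173]
contact_force: [1.3, -0.5, -0.6]
finger_gap: 64.4
now [ 466.71 -198.46  101.7 ] rot [-1.57  0.02  0.17] yaw 9.94 tool delta [-6.48 79.85  8.63] turn -0.3620565682822452 F [ 1.31 -0.51 -0.6 ]
```

```bash
python3 -m jog '[[-0.006,0.025,0.006,0,0.06],[0,0,0,0,0.06]]'; python3 tgt.py 457.1 -191.5 22 -35 10.3;  python3 - <<'E'
from h import *
T=toolpose(); p,d=capture("wrist"); cv2.imwrite("pics/w9.png",p[:,:,::-1]); np.savez("pics/w9.npz",T=T,p=p,d=d)
E
```

```text
time_s: 10.62
eef_pos: [454.2, -190.7, 34.4]
tcp_rot: [-1.566, 0.029, 0.173]
contact_force: [-1.6, 0.2, -0.3]
finger_gap: 60.3
now [ 455.22 -190.63   69.35] rot [-1.57  0.03  0.17] yaw 9.89 tool delta [ 3.09 47.27 -1.39] turn -0.408742359170974 F [-1.59  0.21 -0.34]
```

View pics/w9.png

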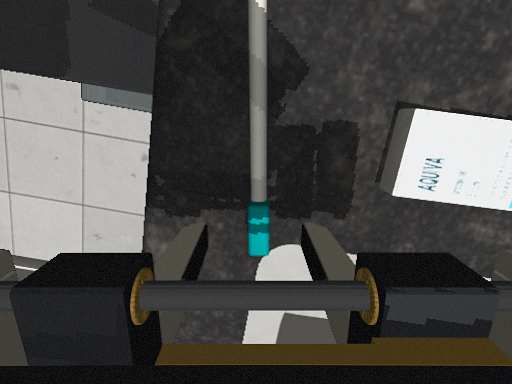

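```bash
python3 -m jog '[[0.001,0.018,0,-0.4,0.06],[0.001,0.014,0,0,0.06],[0,0.008,0,0,0.06],[0,0,0,0,0.06]]'; python3 tgt.py 457.1 -191.5 22 -35 10.3
```

```text
time_s: 11.0
eef_pos: [462.9, -193.9, 4.0]
tcp_rot: [-1.575, 0.018, 0.18]
contact_force: [0.3, 1.0, -0.6]
finger_gap: 60.2
now [ 463.56 -193.62   38.97] rot [-1.57  0.02  0.18] yaw 10.31 tool delta [-5.66 17.06  3.3 ] turn 0.0062311548464268895 F [ 0.32  0.96 -0.61]
```

```bash
python3 -m jog '[[-0.003,0.006,0.001,0,0.06],[-0.001,0.004,0.001,0,0.06]]'; python3 tgt.py 457.1 -191.5 22 -35 10.3
```

```text
time_s: 11.17
eef_pos: [461.5, -194.3, -2.4]
tcp_rot: [-1.578, 0.014, 0.18]
contact_force: [-0.3, -0.0, -0.3]
finger_gap: 60.0
now [ 461.94 -193.97   32.63] rot [-1.58  0.01  0.18] yaw 10.31 tool delta [-4.17 10.66  3.37] turn 0.006940177214076471 F [-0.29 -0.02 -0.26]
```

```bash
python3 -m jog '[[-0.003,0.006,0.003,0,0.06],[-0.001,0.004,0.001,0,0.06]]'; python3 tgt.py 457.1 -191.5 22 -35 10.3
```

```text
time_s: 11.33
eef_pos: [458.0, -191.9, -10.9]
tcp_rot: [-1.581, 0.011, 0.18]
contact_force: [-1.0, 0.9, -0.1]
finger_gap: 60.0
now [ 458.3  -191.54   24.07] rot [-1.58  0.01  0.18] yaw 10.29 tool delta [-1.15  2.08  0.28] turn -0.014745059812991457 F [-0.95  0.93 -0.07]
```

```bash
python3 -m jog '[[-0.001,0,0,0,0],[0,0,0,0,0],[0,0,0,0,0],[0,0,0,0,0]]'; python3 tgt.py 457.1 -191.5 22 -35 10.3
```

```text
time_s: 11.67
eef_pos: [456.1, -191.7, -11.3]
tcp_rot: [-1.58, 0.011, 0.179]
contact_force: [1.2, -0.3, 0.4]
finger_gap: 37.8
now [ 456.43 -191.3    23.73] rot [-1.58  0.01  0.18] yaw 10.28 tool delta [ 0.65  1.73 -0.3 ] turn -0.020281103103146236 F [ 1.19 -0.28  0.38]
```

```bash
python3 -m jog '[[0.0005,0.001,0,0,0],[0,0,0,0,0],[0,0,0,0,0],[0,0,0,0,0],[0,0,0,0,0]]'; python3 tgt.py 457.1 -191.5 22 -35 10.3
```

```text
time_s: 12.08
eef_pos: [457.1, -191.9, -11.9]
tcp_rot: [-1.581, 0.011, 0.179]
contact_force: [0.4, -0.3, -0.2]
finger_gap: 15.7
now [ 457.43 -191.46   23.11] rot [-1.58  0.01  0.18] yaw 10.28 tool delta [-0.32  1.11  0.03] turn -0.02024009438424379 F [ 0.41 -0.31 -0.15]
```

```bash
python3 -m jog '[[0,-0.015,0,0,0],[0,-0.025,0,0,0],[-0.005,-0.015,0,3,0],[-0.008,0,0.007,5,0],[-0.008,0,0.01,5,0],[-0.008,0,0.01,5,0],[-0.005,0,0.01,5.4,0]]'; python3 tgt.py 406.5 -118.6 62 -28 -13.2
```

```text
time_s: 12.67
eef_pos: [422.4, -155.4, 44.4]
tcp_rot: [-1.584, 0.009, -0.244]
contact_force: [0.4, -0.2, -1.3]
finger_gap: 15.9
now [ 422.76 -155.06   72.36] rot [-1.58  0.01 -0.24] yaw -13.99 tool delta [-24.5   10.16  31.58] turn -0.7946520444033105 F [ 0.35 -0.22 -1.28]
```

```bash
python3 -m jog '[[-0.010,0.003,0.012,-0.6,0],[-0.009,0.002,0.012,0,0],[-0.004,0,0.005,0,0],[0,0,0,0,0]]'; python3 tgt.py 407.7 -113.6 62 -28 -13.2
python3 - <<'E'
from h import *
T=toolpose(); p,d=capture("wrist"); cv2.imwrite("pics/w10.png",p[:,:,::-1]); np.savez("pics/w10.npz",T=T,p=p,d=d)
p,d=capture("side"); cv2.imwrite("pics/s10.png",cv2.resize(p[150:320,150:330],None,fx=4,fy=3.5)[:,:,::-1]);np.savez("pics/s10.npz",p=p,d=d)
p,d=capture("scene"); cv2.imwrite("pics/c10.png",cv2.resize(p[100:250,230:430],None,fx=4,fy=4)[:,:,::-1]);np.savez("pics/c10.npz",p=p,d=d)
E
```

```text
time_s: 13.0
eef_pos: [405.0, -119.1, 38.5]
tcp_rot: [-1.584, 0.01, -0.24]
contact_force: [0.5, 0.3, -1.1]
finger_gap: 15.8
now [ 405.39 -118.77   66.52] rot [-1.58  0.01 -0.24] yaw -13.77 tool delta [1.06 4.44 5.63] turn -0.5702237305575597 F [ 0.49  0.28 -1.07]
```

View pics/w10.png

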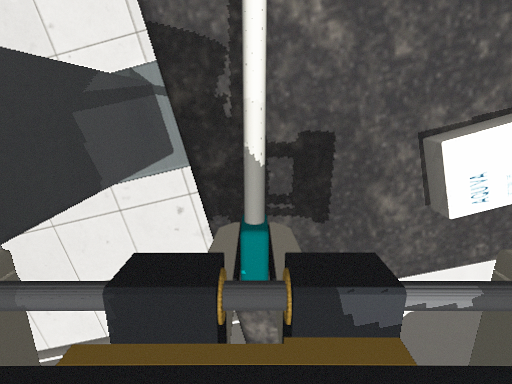

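View pics/s10.png

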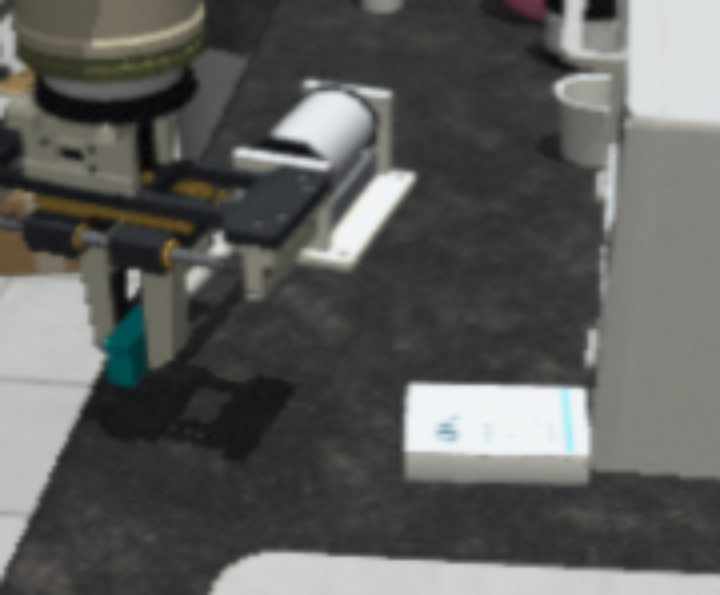

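View pics/c10.png

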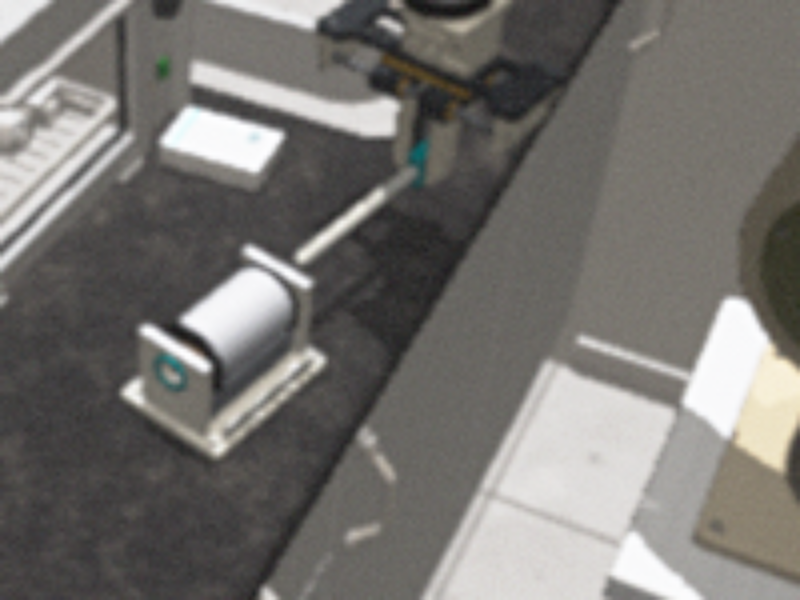

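```bash
cat > rod.py <<'E'
import sys
from h import *
np.set_printoptions(suppress=True,precision=2)
f=np.load(sys.argv[1]);T,p,d=f['T'],f['p'],f['d'];P=cloud('wrist',d,T)
Q=(P-T[:3,3])@T[:3,:3]
m=(abs(Q[...,0])<12)&(Q[...,1]>-45)&(Q[...,1]<-10)&(Q[...,2]>22)&(Q[...,2]<150)
rows=[]
for v in range(0,225):
    u=np.nonzero(m[v])[0]
    if len(u)<8: continue
    q=P[v,u]; rows.append(np.r_[q[:,:2].mean(0),np.percentile(q[:,2],90)-6,len(u)])
r=np.array(rows); a=np.radians(-13.2); ex=np.array([np.cos(a),np.sin(a)]); ey=np.array([-np.sin(a),np.cos(a)])
D=r[:,:2]-[463.6,125.0]; X=D@ex;Y=D@ey
px=np.polyfit(Y,X,1);pz=np.polyfit(Y,r[:,2],1)
print("n",len(r),"Y range",Y.min(),Y.max(),"slope x",px[0],"slope z",pz[0])
for y in (Y.min(),Y.max()): print("at Y",y,"X",np.polyval(px,y),"Z",np.polyval(pz,y))
hx=(T[:2,3]-[463.6,125]);print("tcp in disp",hx@ex,hx@ey,T[2,3])
hs=cv2.cvtColor(p,cv2.COLOR_RGB2HSV);t=(hs[...,0]>80)&(hs[...,0]<100)&(hs[...,1]>120)&(abs(Q[...,0])<12)&(abs(Q[...,2])<40)&(Q[...,1]>-60)
q=P[t];dd=q[:,:2]-[463.6,125]
if len(q): print("handle fwd end Y",np.percentile(dd@ey,99),"X mean",(dd@ex).mean(),"ztop",np.percentile(q[:,2],95))
E
python3 rod.py pics/w10.npz
```

```text
n 211 Y range -228.2639284847632 -125.27961266867764 slope x 0.010172433328228026 slope z -0.0040714409345207914
at Y -228.2639284847632 X -0.3751840061640186 Z 66.0146154400754
at Y -125.27961266867764 X 0.6724170803282905 Z 65.59532088104818
tcp in disp -1.2773675421650625 -250.979892999073 38.526490455152896
handle fwd end Y -236.57115011287772 X mean -0.6955826258440706 ztop 82.9723612704324
```

```bash
python3 -m jog '[[0.0005,0.003,0,-0.5,0],[0,0,0,0,0]]';  python3 - <<'E'
from h import *
T=toolpose(); p,d=capture("wrist"); cv2.imwrite("pics/w11.png",p[:,:,::-1]); np.savez("pics/w11.npz",T=T,p=p,d=d)
E
python3 rod.py pics/w11.npz
```

```text
time_s: 13.32
eef_pos: [407.5, -121.9, 36.3]
tcp_rot: [-1.585, 0.007, -0.232]
contact_force: [-0.3, -0.2, -1.5]
finger_gap: 15.9
n 211 Y range -230.4237801736298 -127.42160371367676 slope x 0.0019381137509896726 slope z -0.006204376336537127
at Y -230.4237801736298 X 2.3673468019712582 Z 63.823424510041825
at Y -127.42160371367676 X 2.566976736550158 Z 63.18436024380187
tcp in disp 1.7447540183878054 -253.1838584384717 36.31067382310593
handle fwd end Y -238.71272642552103 X mean 2.174854665464793 ztop 80.70715831445709
```

```bash
python3 -m jog '[[-0.002,0,0.006,0,0],[-0.0005,0,0.005,0,0]]';  python3 - <<'E'
from h import *
T=toolpose(); p,d=capture("wrist"); cv2.imwrite("pics/w12.png",p[:,:,::-1]); np.savez("pics/w12.npz",T=T,p=p,d=d)
E
python3 rod.py pics/w12.npz
```

```text
time_s: 13.53
eef_pos: [407.9, -111.4, 36.5]
tcp_rot: [-1.585, 0.007, -0.235]
contact_force: [-0.6, -0.8, -1.7]
finger_gap: 15.8
n 211 Y range -220.06773167449882 -117.043028720413 slope x 0.004667867691197895 slope z -0.005911114470336753
at Y -220.06773167449882 X 0.4696683344193966 Z 63.970655487815634
at Y -117.043028720413 X 0.950574016734034 Z 63.3616646753816
tcp in disp -0.21584928498238834 -242.87509541293852 36.47681160763638
handle fwd end Y -228.41003974978142 X mean 0.23074220006277235 ztop 80.88361286654337
```

```bash
python3 -m jog '[[-0.001,0.0005,0.01,0,0],[0,0.0005,0.01,0,0],[0,0,0.008,0,0]]';  python3 - <<'E'
from h import *
T=toolpose(); p,d=capture("wrist"); cv2.imwrite("pics/w13.png",p[:,:,::-1]); np.savez("pics/w13.npz",T=T,p=p,d=d)
E
python3 rod.py pics/w13.npz
```

```text
time_s: 13.83
eef_pos: [414.0, -82.4, 35.2]
tcp_rot: [-1.585, 0.006, -0.236]
contact_force: [0.1, 0.5, -2.1]
finger_gap: 16.1
n 211 Y range -190.45258368263006 -87.46656110984327 slope x 0.005204567211005782 slope z -0.00598406505718479
at Y -190.45258368263006 X -0.24272146929357497 Z 62.70370094855295
at Y -87.46656110984327 X 0.2932762069806525 Z 62.08742588949669
tcp in disp -0.937293184882177 -213.23994825421215 35.24302195858475
handle fwd end Y -198.84430138476714 X mean -0.4970895730345129 ztop 79.68548514486089
```

View pics/w13.png

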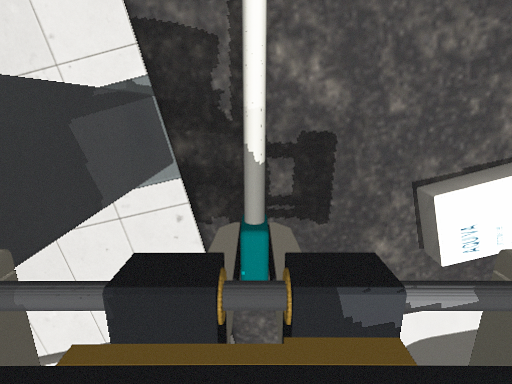

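```bash
python3 -m jog '[[0,-0.0005,0.012,0,0],[0,-0.0005,0.012,0,0],[0,-0.0005,0.012,0,0],[0,0,0.008,0,0]]';  python3 - <<'E'
from h import *
T=toolpose(); p,d=capture("wrist"); cv2.imwrite("pics/w14.png",p[:,:,::-1]); np.savez("pics/w14.npz",T=T,p=p,d=d)
E
python3 rod.py pics/w14.npz
```

```text
time_s: 14.22
eef_pos: [425.0, -36.3, 36.3]
tcp_rot: [-1.585, 0.006, -0.233]
contact_force: [0.4, 0.9, -1.9]
finger_gap: 15.6
n 183 Y range -143.00161330667046 -44.171352967626895 slope x 0.0005870802535673937 slope z 0.03226952183946067
at Y -143.00161330667046 X -0.05755749902762272 Z 62.716453401966405
at Y -44.171352967626895 X 0.0004637952723545065 Z 65.90565864637675
tcp in disp -0.7509193134572146 -165.86442754739662 36.303209688948684
handle fwd end Y -151.3830794909478 X mean -0.34612116143933236 ztop 80.72997567756651
```

```bash
python3 -m jog '[[0,0.001,0.012,0,0],[0,0,0.012,0,0],[0,0,0.012,0,0]]';  python3 - <<'E'
from h import *
T=toolpose(); p,d=capture("wrist"); cv2.imwrite("pics/w15.png",p[:,:,::-1]); np.savez("pics/w15.npz",T=T,p=p,d=d)
E
python3 rod.py pics/w15.npz
```

```text
time_s: 14.52
eef_pos: [433.7, -0.4, 34.8]
tcp_rot: [-1.586, 0.006, -0.232]
contact_force: [0.8, 0.6, -0.8]
finger_gap: 16.2
n 96 Y range -106.0710609187013 -45.826217950004455 slope x -0.003941067440676947 slope z 0.04097137034624907
at Y -106.0710609187013 X 0.18489807062616853 Z 61.705832270077636
at Y -45.826217950004455 X -0.05253091846645813 Z 64.17414604279973
tcp in disp -0.47948825462925954 -128.8959410153421 34.782959732471745
handle fwd end Y -114.38998832294146 X mean -0.08711736423687845 ztop 79.20632634848218
```

View pics/w15.png

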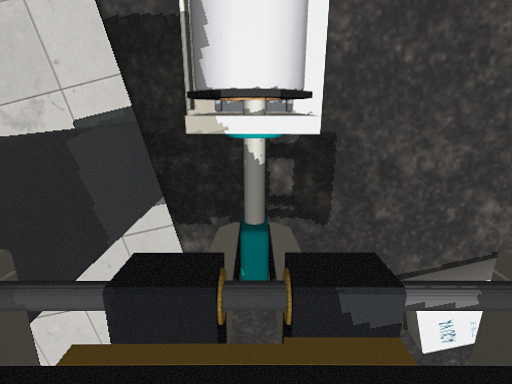

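```bash
python3 -m jog '[[0,-0.001,0.010,0,0],[0,-0.0005,0.010,0,0],[0,-0.0005,0.010,0,0]]';  python3 - <<'E'
from h import *
T=toolpose(); p,d=capture("wrist"); cv2.imwrite("pics/w16.png",p[:,:,::-1]); np.savez("pics/w16.npz",T=T,p=p,d=d)
E
python3 rod.py pics/w16.npz
```

```text
time_s: 14.82
eef_pos: [440.8, 30.4, 36.1]
tcp_rot: [-1.586, 0.006, -0.231]
contact_force: [0.2, 0.7, -1.2]
finger_gap: 15.7
n 24 Y range -74.30654692964255 -52.4703404429163 slope x 0.003374837238855465 slope z 0.13236907925721456
at Y -74.30654692964255 X 0.015749386927391085 Z 63.70783500895161
at Y -52.4703404429163 X 0.0894430297341321 Z 66.59827355606998
tcp in disp -0.5781570260824598 -97.3226209218808 36.12047397776561
handle fwd end Y -82.82743928218541 X mean -0.21221880968779835 ztop 80.59763307878751
```

```bash
python3 -m jog '[[0,0.0005,0.007,0,0],[0,0,0.006,0,0],[0,0,0.003,0,0]]';  python3 - <<'E'
from h import *
T=toolpose(); p,d=capture("wrist"); cv2.imwrite("pics/w17.png",p[:,:,::-1]); np.savez("pics/w17.npz",T=T,p=p,d=d)
E
python3 rod.py pics/w17.npz | tail -2
```

```text
time_s: 15.12
eef_pos: [445.2, 48.0, 35.5]
tcp_rot: [-1.586, 0.006, -0.23]
contact_force: [-4.9, -19.8, 3.6]
finger_gap: 15.9
tcp in disp -0.3571945237787977 -79.1777802915628 35.49224096067169
handle fwd end Y -65.58020289796048 X mean 0.011940299199299575 ztop 80.01282607799871
```

View pics/w17.png

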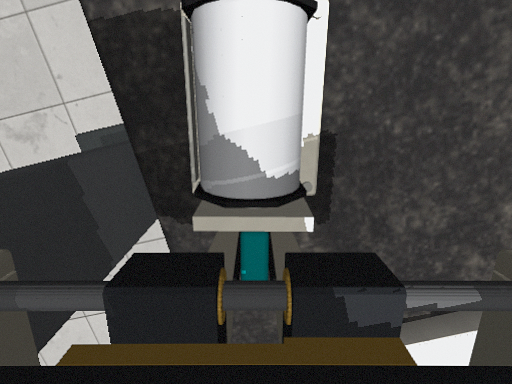

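```bash
python3 -m jog '[[0,0,-0.0005,0,0.06],[0,0,0,0,0.06],[0,0,0,0,0.06],[0,0,0,0,0.06],[0,0,0,0,0.06],[0,0,0,0,0.06]]'; python3 -m jog '[[0,-0.02,0,0,0.06],[0,-0.03,0,0,0.06],[0,-0.03,0,0,0.06],[0,-0.03,-0.03,0,0.06],[0,0,-0.035,0,0.06],[0,0,-0.03,0,0.06],[0,0,0,0,0.06]]'
python3 - <<'E'
from h import *
T=toolpose(); p,d=capture("wrist"); cv2.imwrite("pics/w18.png",p[:,:,::-1]); np.savez("pics/w18.npz",T=T,p=p,d=d)
p,d=capture("side"); cv2.imwrite("pics/s18.png",cv2.resize(p[150:320,150:330],None,fx=4,fy=3.5)[:,:,::-1]);np.savez("pics/s18.npz",p=p,d=d)
p,d=capture("scene"); cv2.imwrite("pics/c18.png",cv2.resize(p[100:320,150:350],None,fx=4,fy=2.7)[:,:,::-1]);np.savez("pics/c18.npz",p=p,d=d)
E
```

```text
time_s: 15.67
eef_pos: [445.8, 47.1, 36.2]
tcp_rot: [-1.587, 0.004, -0.23]
contact_force: [-0.7, 0.3, 0.2]
finger_gap: 51.6
time_s: 16.25
eef_pos: [423.5, -45.6, 152.2]
tcp_rot: [-1.589, 0.005, -0.225]
contact_force: [-0.1, 0.4, -0.3]
finger_gap: 59.4
```

View pics/w18.png

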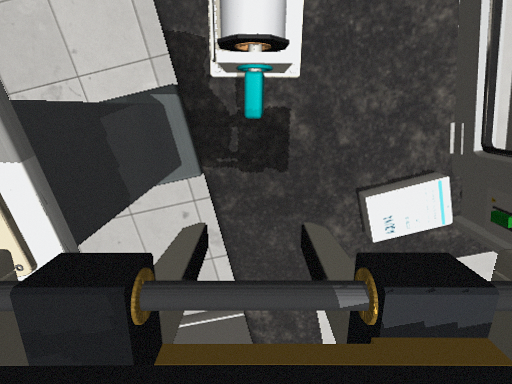

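View pics/s18.png

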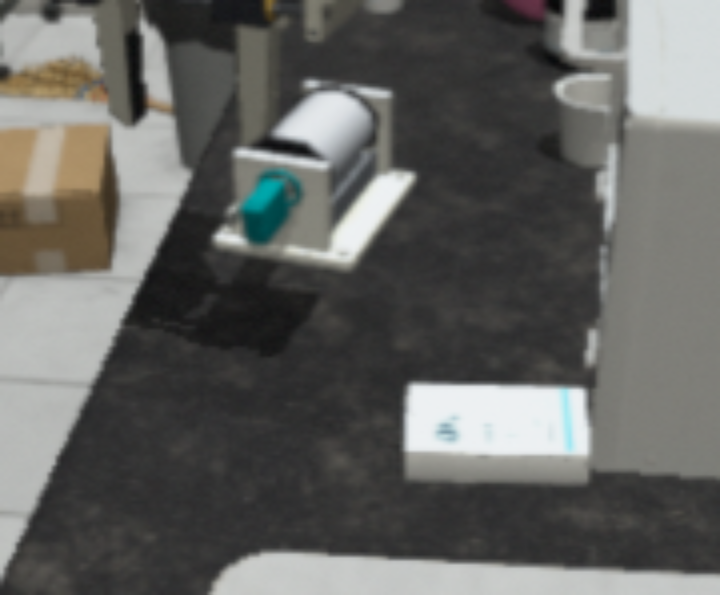

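View pics/c18.png

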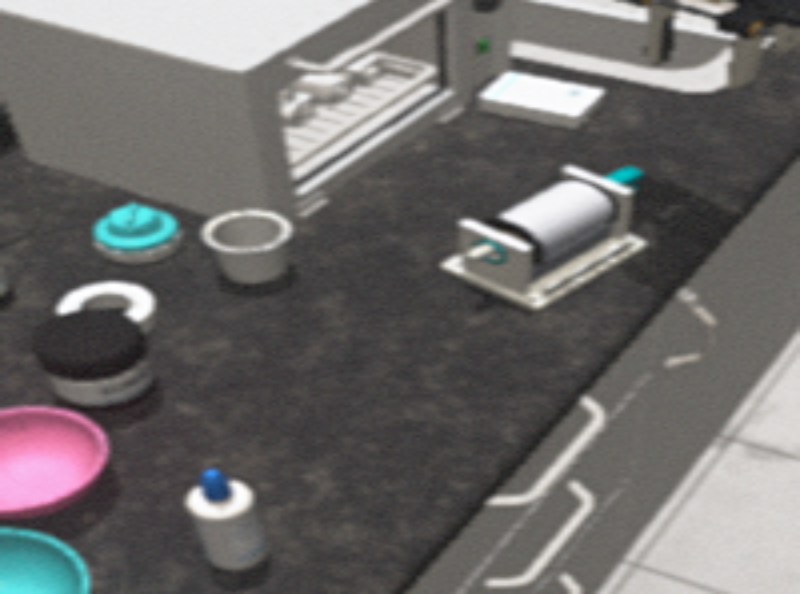

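Run:
```python
from h import *
np.set_printoptions(suppress=True,precision=2)
f=np.load("pics/w18.npz");T,p,d=f['T'],f['p'],f['d'];P=cloud('wrist',d,T)
a=np.radians(-13.2); ex=np.array([np.cos(a),np.sin(a)]); ey=np.array([-np.sin(a),np.cos(a)])
D=P[...,:2]-[463.6,125.0];X=D@ex;Y=D@ey;Z=P[...,2]
hs=cv2.cvtColor(p,cv2.COLOR_RGB2HSV);t=(hs[...,0]>80)&(hs[...,0]<100)&(hs[...,1]>120)&(abs(X)<9)&(Y>-125)&(Y<-55)&(Z>60)&(Z<95)
print(t.sum(),"Y",np.percentile(Y[t],[1,99]),"X",np.percentile(X[t],[1,50,99]),"Z",np.percentile(Z[t],[5,50,95]))
t2=t&(Y<-70); k=np.polyfit(Y[t2],Z[t2],1); kx=np.polyfit(Y[t2],X[t2],1); print("slopes z,x",k[0],kx[0],"Ztop at -85",np.polyval(k,-85))
r=(abs(X)<20)&(Z>80)&(Y>-50)&(Y<45); print("roll x",np.median(X[r&(Z>88)]),"zmax",np.percentile(Z[r],99),"near end",np.percentile(Y[r&(Z>86)],1))
```

```text
923 Y [-105.6   -62.33] X [-8.85 -0.8   7.42] Z [68.85 71.58 76.16]
slopes z,x 0.060514186249701105 0.015033204250250398 Ztop at -85 71.24395492473565
roll x -1.6936011012817573 zmax 92.76110724162297 near end -46.042254442246175
```

Run:
```python
from h import *
f=np.load("pics/c18.npz"); p0=np.load("pics/scene0p.npy").astype(int)
df=abs(f['p'].astype(int)-p0).sum(2)
for n,(x,y) in dict(jar=(173,232),bottle=(207,293),carton=(285,136)).items(): print(n,df[y-14:y+15,x-12:x+13].mean())
print(arm.close_job())
```

```text
jar 11.368275862068966
bottle 8.8
carton 6.646896551724138
the job is handed in; nothing more can be done
None
```

I laid the roll in the bed and threaded the spindle from the -y side until its handle touched the ring. I then let go, retreated and handed the job in at about 16.4 s. The hand-in reports no verdict, so these are my last camera measurements.

| Item | Last check | Allowed |
|---|---|---|
| Roll centre | about 2 mm across the line of the holes, about 1 mm along it, height about 62 mm | 15 mm |
| Spindle handle | end face within about 1 mm of touching the ring | 12 mm |
| Spindle sag | about 0.06 rad | 0.15 rad |
| Rod mid-point | about 2 mm low | 9 mm |
| Rod tip | sticks out through the far plate in the scene picture | – |
| Jar, carton, bottle | only noise-level change against the first scene picture | 30 mm |

I did not measure the speeds at rest, but nothing seemed to be moving in the last pictures.

- **Fingertips not where stated:** the depth pictures put them about 16 mm behind the TCP, not 11 mm ahead of it. My first grasp on the roll therefore closed too high and slipped off. I opened, measured again and used the corrected value for the rest.
- **Tool drift:** the tool drifted and tilted up to 3° between rows, so I re-measured it before each close move.
- **Forces:** the highest wrist force I saw was about 48 N, when the roll was pressed into the bed, against the 120 N limit. It was about 20 N when the handle met the ring.

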